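# Pack a loose wax block tight in the carving fixture

### The job

The blue wax block sits loose in the carving fixture. Of the three packing blades in the wooden rack, find by feel the one that slides into the gap between the block and the steel fence with a firm drag against the spring pad, push it straight down until its tip rests on the bed, and leave it there holding the block tight. Do not force a blade that is too thick, hang every blade that is not used in the rack, and leave the wax pieces lying round about alone.

Things in the scene. Friction and masses are not known exactly. Their poses are not given: they have to be found in the camera images.
- fixture: Carving fixture, immovable: aluminium base plate 134 x 124 x 10 mm, origin under its middle, z up; its x points roughly to world +y (to 15 deg). The blue block stands on the plate (the bed, z = 10 mm) between a sprung pad at -x and a clamped steel fence bar at +x. End stops (x -23 to +3 mm, y beyond +-38 mm, up to z = 42 mm, lipped over the block's ends) keep it from lifting and sliding along y.
- pad_face (a point): Middle of the pressure pad's face at rest: fixture frame x = -28, y = 0, z = 21 mm; axes as the fixture's. The pad presses to +x; it can be pushed back (-x) 3.8 mm against its spring, 3 N at the start of the stroke and 6.4 N at the end, where it stops hard; forward it stops at rest.
- gap (a point): Top edge of the block, gap side, middle, with the block at rest on the pad: fixture frame x = 22, y = 0, z = 38 mm; axes as the fixture's. The upright gap runs from here towards +x to the fence: 2.3 to 10.5 mm, different every time and not measured. It is open at the top and both ends and reaches down to the bed. Fence: 98 mm along y, immovable, top at z = 35 mm, inner top edge rounded 4 mm.
- wax_block: Block of hard blue wax, 50 x 75 x 28 mm, about 0.1 kg, loose in the fixture, standing against the pad; origin in the middle of its underside, x across its 50 mm side towards the gap, z up.
- rack: Wooden rack, immovable, 52 x 152 x 50 mm; origin under its middle, long side along its y (roughly world -x, to 15 deg). Three upright through slots 13.5 mm (x) by 29 mm (y) at x = 0, y = -48, 0, +48 mm. In each hangs a blade, shoulders on the rack's top (z = 50 mm), tip at z = 14 mm, blade x along rack x. Which hangs where varies; all slots are alike.
- lamp_end (a point): Middle of the near-left end (towards world +y) of the black bench lamp's head, a solid box 58 mm wide (world x) and 80 mm high, that reaches from here 350 mm towards world -y over the blue tray, its arm and stand farther back on the right. Nothing to do with it: only an obstacle on the way from the right.
- thin_blade: Packing blade: flat steel 5 mm thick (its x), 26 mm wide (y), 36 mm long; above it a dark wood handle 15 mm thick (x), 36 mm wide (y), 38 mm tall, alike on all three; 60 g. Origin in the middle of the tip, z up to the handle: shoulders at z = 36 mm, top at 74 mm. The lowest 15 mm taper evenly on both broad faces from a rounded tip 1.6 mm thick to full thickness.
- middle_blade: Packing blade: flat steel 8 mm thick (its x), 26 mm wide (y), 36 mm long; above it a dark wood handle 15 mm thick (x), 36 mm wide (y), 38 mm tall, alike on all three; 60 g. Origin in the middle of the tip, z up to the handle: shoulders at z = 36 mm, top at 74 mm. The lowest 15 mm taper evenly on both broad faces from a rounded tip 1.6 mm thick to full thickness.
- thick_blade: Packing blade: flat steel 11 mm thick (its x), 26 mm wide (y), 36 mm long; above it a dark wood handle 15 mm thick (x), 36 mm wide (y), 38 mm tall, alike on all three; 60 g. Origin in the middle of the tip, z up to the handle: shoulders at z = 36 mm, top at 74 mm. The lowest 15 mm taper evenly on both broad faces from a rounded tip 1.6 mm thick to full thickness.
- wax_rose: Carved wax rosette, 53 mm across and 12 mm high, lying beyond the work; origin at its underside. A bystander, to be left alone.
- wax_ring0: Teal carved ring wax, 24 x 28 x 8 mm, lying beside the fixture on its pad side; origin at its underside. A bystander, to be left alone.
- wax_ring1: Green carved ring wax, 24 x 28 x 8 mm, lying beyond the work; origin at its underside. A bystander, to be left alone.
- wax_block_b: Green sawn wax block, 42 x 55 x 24 mm, lying beyond the work; origin at its underside. A bystander, to be left alone.

How it is judged:
At the end, for the whole second after the job is handed in: One blade stands upright (7 deg) in the gap, within 22 mm of its middle, tip on the bed to 2.5 mm, pressed by the wax block with more than 2 N; the other two hang upright in rack slots, shoulders on its top to 5 mm; the block stands flat on the bed; all at rest ((((z of thin_blade in the frame of fixture between 0.007 and 0.0125 m and x of thin_blade in the frame of fixture between 0.017 and 0.036 m and y of thin_blade in the frame of fixture between -0.022 and 0.022 m and angle between thin_blade's own z axis and vertical below 0.12 rad and contact force between thin_blade and wax_block above 2 N and linear speed of thin_blade below 0.02 m/s) and (z of middle_blade in the frame of rack between 0.01 and 0.019 m and x of middle_blade in the frame of rack between -0.012 and 0.012 m and y of middle_blade in the frame of rack between -0.065 and 0.065 m and angle between middle_blade's own z axis and vertical below 0.15 rad and linear speed of middle_blade below 0.02 m/s) and (z of thick_blade in the frame of rack between 0.01 and 0.019 m and x of thick_blade in the frame of rack between -0.012 and 0.012 m and y of thick_blade in the frame of rack between -0.065 and 0.065 m and angle between thick_blade's own z axis and vertical below 0.15 rad and linear speed of thick_blade below 0.02 m/s)) or ((z of middle_blade in the frame of fixture between 0.007 and 0.0125 m and x of middle_blade in the frame of fixture between 0.017 and 0.036 m and y of middle_blade in the frame of fixture between -0.022 and 0.022 m and angle between middle_blade's own z axis and vertical below 0.12 rad and contact force between middle_blade and wax_block above 2 N and linear speed of middle_blade below 0.02 m/s) and (z of thin_blade in the frame of rack between 0.01 and 0.019 m and x of thin_blade in the frame of rack between -0.012 and 0.012 m and y of thin_blade in the frame of rack between -0.065 and 0.065 m and angle between thin_blade's own z axis and vertical below 0.15 rad and linear speed of thin_blade below 0.02 m/s) and (z of thick_blade in the frame of rack between 0.01 and 0.019 m and x of thick_blade in the frame of rack between -0.012 and 0.012 m and y of thick_blade in the frame of rack between -0.065 and 0.065 m and angle between thick_blade's own z axis and vertical below 0.15 rad and linear speed of thick_blade below 0.02 m/s)) or ((z of thick_blade in the frame of fixture between 0.007 and 0.0125 m and x of thick_blade in the frame of fixture between 0.017 and 0.036 m and y of thick_blade in the frame of fixture between -0.022 and 0.022 m and angle between thick_blade's own z axis and vertical below 0.12 rad and contact force between thick_blade and wax_block above 2 N and linear speed of thick_blade below 0.02 m/s) and (z of thin_blade in the frame of rack between 0.01 and 0.019 m and x of thin_blade in the frame of rack between -0.012 and 0.012 m and y of thin_blade in the frame of rack between -0.065 and 0.065 m and angle between thin_blade's own z axis and vertical below 0.15 rad and linear speed of thin_blade below 0.02 m/s) and (z of middle_blade in the frame of rack between 0.01 and 0.019 m and x of middle_blade in the frame of rack between -0.012 and 0.012 m and y of middle_blade in the frame of rack between -0.065 and 0.065 m and angle between middle_blade's own z axis and vertical below 0.15 rad and linear speed of middle_blade below 0.02 m/s))) and z of wax_block in the frame of fixture between 0.007 and 0.0125 m and angle between wax_block's own z axis and vertical below 0.06 rad and linear speed of wax_block below 0.02 m/s); the robot touches nothing.
It fails at once if a blade is pressed against the wax block with more than 40 N (contact force between any of thin_blade, middle_blade, thick_blade and wax_block above 40 N).
It fails at once if one of the wax pieces lying round about (rosette, rings, green block) is moved more than 20 mm (distance of any of wax_rose, wax_ring0, wax_ring1, wax_block_b from where it was at the start of the episode above 0.02 m).
It also fails if it takes over 67 s, if anything falls off the work surface, if the arm or the gripper's body presses on something with over 40 N, if the wrist force passes 120 N, or if a joint passes its speed limit or range.

### The arm

A 7-joint arm with a two-finger parallel gripper is mounted at the origin on a cart in front of the work surface, level with it; the furniture and walls round the work are solid. World frame = base frame: x ahead of the robot, y to its left, z up, the work surface at z = 0. Lengths are in m, angles in rad, forces in N, time in s.
With the tool pointing down it reaches from about 0.425 to 0.925 m from the base axis. Payload 6.8 kg.
Tool frame: the origin (TCP) lies midway between the tips of the shut fingers; the grasp point (between the pads) lies 19 mm behind it (bot.pinch_z is the distance from the TCP to the grasp point, in m); x points along the fingers, y is the direction in which the jaws open and shut, and the axes are right-handed (so a half turn about x gives the same grasp; the last joint's range is limited). The gripper opens to 85 mm and grips with 20 to 120 N. Pads are 22 mm wide; open, the fingers measure 114 mm over their backs; the gripper's body (76 mm by 85 mm) begins 54 mm behind the grasp point. The pads swing forward as they close: fully open they stand 13 mm farther back than shut.
Start: joints at [1.051, 0.477, 0.022, 1.555, -0.011, 1.109, -0.083], TCP at [0.27, -0.619, 0.195] pointing down, gripper open.
Joint ranges: [-2.96, 2.96], [-0.34, 2.1], [-1.41, 1.46], [0.24, 2.44], [-1.37, 4.51], [0.17, 1.92], [-2.96, 2.96]. Speed limits (rad/s): [2.39, 2.39, 3.14, 3.14, 3.14, 3.14, 3.14].

### API

Orientations are given as a unit quaternion [w, x, y, z].
In Python, from station import bot gives the robot as it stands. The module is installed in compiled form; this text tells all that it offers.
- The arm moves only by the tool step_arm, never from a script. Its argument "plan" is a list of rows, each a list of 6 numbers: the shift along the tool's x, y, z in units of 40 mm (1.0 is 40 mm), then the turn, a rotation vector about the tool's x, y, z in units of 360 degrees (1.0 is 360 degrees). In form: [[dx, dy, dz, ax, ay, az], ...]. A call has 1 to 8 rows; each row shifts and turns the commanded pose from where the row before left it, along the tool's axes as they then stand; what a row does not reach is not made up. A row lasts 1/8 s, in which the tool goes at most 62.5 mm and 10.7 degrees, less where a joint would pass 70% of its speed; a pose out of reach is approached as far as the arm can. A call with a number of a shift or a turn outside -1 to 1 is refused whole. A call with a gripper value outside its range is refused whole. "fingers" is the closure, from -1 (fully open) to 1 (shut), set as the call begins (left out, the last holds). The fingers move at their own pace and stop on an object; "force" is the grip in N (left out, the last holds). Time passes only in rows, so rows that do not move let the fingers close. It gives the time, the measured TCP pose, the force and the opening at its end, in the units of the state.
- bot.get_obs(): the state, without advancing time (a new reading comes with each control period).
- bot.read_camera(name): name is "side" or "top"; returns (picture, depth): 400x640x3 uint8, red, green, blue; 400x640 float32, m along the optical axis (not along the pixel's ray), 0 where there is no reading.
- bot.camera_model(name): a dict with "mtx" (3x3 intrinsics, pixels), "origin" and "rotation" of the camera in the world. Camera axes: x right, y up, looking along -z (the intrinsics and any distortion apply to the point x, -y, -z); pixel columns grow to the right and rows downward; lengths in m; the calibration is good to about 2 mm. A picture is of the moment at which its call begins. camera_model takes no time and is no camera call.
- bot.hand_in(): hands the job in, once; it reports no verdict.
The state is a dict: "t": time; "q": joint angles; "joint_vel": joint speeds; "joint_torque": joint torques, N m; "eef_pos": TCP position; "tool_rot": TCP orientation; "contact_force": force on the tool from outside, world axes, zero at the start; "torque": the same for the moment, N m; "gripper_width": opening from 0.0 (shut) to 1.0 (fully open).
Only numpy, scipy, OpenCV 4.12 (cv2) and the standard library are available. Lean on these libraries where they do the work, as an engineer would, in place of code of your own. Each camera call takes 0.05 s, during which the arm holds its last target.

## Working session

There is one attempt and no reset: what is moved stays moved. The work goes in short steps, Python scripts to look and compute and a tool call to move; the robot and the scene stay as the last step left them, time stands still between calls to the robot, and variables do not carry over. Pictures are saved under pics/ and viewed, and the job is handed in when it is done.

Besides the shell and the picture viewer there is one more tool, called as name(argument=value, ...) on one line, values as JSON. step_arm: Moves the arm, as the interface text tells. Shifts and turns lie within -1 to 1; 1 stands for 40 mm of shift or 360 degrees of turn. Its arguments: {"type":"object","properties":{"plan":{"type":"array"},"fingers":{"type":"number"},"force":{"type":"number"}},"required":["plan"]}

```bash
mkdir -p pics; python3 - <<'E'
from station import bot
import cv2,numpy as np
o=bot.get_obs()
for k,v in o.items(): print(k,np.round(v,4))
print(bot.pinch_z)
for n in("side","top"):
    p,d=bot.read_camera(n); cv2.imwrite(f"pics/{n}0.png",cv2.cvtColor(p,cv2.COLOR_RGB2BGR)); np.savez(f"{n}0.npz",p=p,d=d)
    m=bot.camera_model(n); print(n,{k:np.round(v,4).tolist() for k,v in m.items()})
E
```

```text
t 0.0
q [ 1.0509  0.4778  0.0223  1.5565 -0.0115  1.1093 -0.0831]
joint_vel [ 0.0003 -0.0001 -0.0018  0.0001  0.0022  0.0003  0.0011]
joint_torque [-4.00000e-04 -5.96455e+01  1.60730e+00 -2.81195e+01  1.23000e-02
  9.30000e-03  0.00000e+00]
eef_pos [ 0.2699 -0.6179  0.1937]
tool_rot [-0.1439 -0.692  -0.1452  0.6923]
contact_force [-1.0851 -0.3547  0.6707]
torque [ 0.0395 -0.0226  0.0184]
gripper_width 0.9988
0.0187
side {'mtx': [[485.7786, 0.0, 326.1616], [0.0, 485.7786, 208.8538], [0.0, 0.0, 1.0]], 'origin': [0.1516, 0.8571, 0.6689], 'rotation': [-0.2055, -0.1305, 0.4858, 0.8395]}
top {'mtx': [[375.0297, 0.0, 318.6093], [0.0, 375.0297, 194.9389], [0.0, 0.0, 1.0]], 'origin': [0.4411, 0.0844, 0.9868], 'rotation': [0.715, 0.0546, -0.0779, -0.6926]}
```

View pics/top0.png

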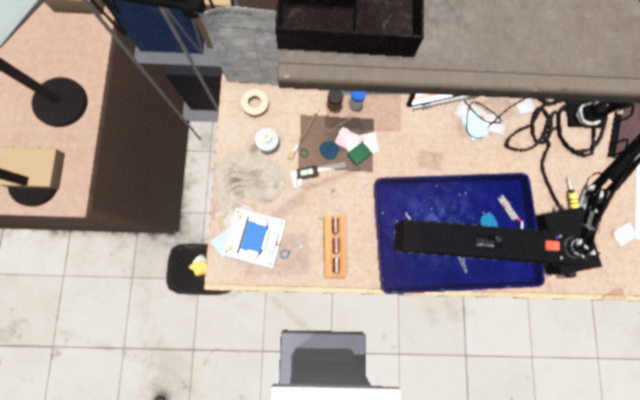

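View pics/side0.png

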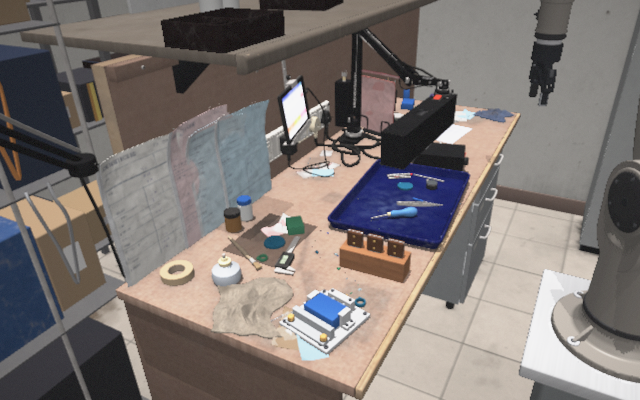

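```bash
cat > h.py <<'E'
import numpy as np,cv2
from scipy.spatial.transform import Rotation as R
from station import bot
def cam(n):
    m=bot.camera_model(n); q=m["rotation"]
    return np.array(m["mtx"]),np.array(m["origin"]),R.from_quat([q[1],q[2],q[3],q[0]]).as_matrix()
def pts(n,uv,d):
    K,o,M=cam(n); uv=np.atleast_2d(uv).astype(float)
    x=(uv[:,0]-K[0,2])/K[0,0];y=(uv[:,1]-K[1,2])/K[1,1]
    return (M@(np.c_[x,-y,-np.ones(len(x))]*np.atleast_1d(d)[:,None]).T).T+o
def plane(n,uv,z):
    K,o,M=cam(n); p=pts(n,uv,1.0)-o
    return o+p*((z-o[2])/p[:,2])[:,None]
def proj(n,P):
    K,o,M=cam(n); c=(np.atleast_2d(P)-o)@M
    return np.c_[K[0,0]*c[:,0]/-c[:,2]+K[0,2],K[1,1]*c[:,1]/c[:,2]+K[1,2]]
def cloud(n,d):
    v,u=np.mgrid[:d.shape[0],:d.shape[1]]
    return pts(n,np.c_[u.ravel(),v.ravel()],d.ravel()).reshape(*d.shape,3)
E
python3 - <<'E'
from h import *
for n,b in(("top",(200,190,380,300)),("side",(260,220,430,370))):
    z=np.load(n+"0.npz");p,d=z["p"],z["d"]
    u0,v0,u1,v1=b
    c=p[v0:v1,u0:u1,::-1]
    cv2.imwrite(f"pics/{n}_crop0.png",cv2.resize(c,None,fx=4.4 if n=="top" else 4,fy=4.4 if n=="top" else 4,interpolation=cv2.INTER_CUBIC))
    C=cloud(n,d); hsv=cv2.cvtColor(p,cv2.COLOR_RGB2HSV)
    m=((hsv[...,0]>100)&(hsv[...,0]<118)&(hsv[...,1]>170)&(hsv[...,2]>120)).astype(np.uint8)
    m2=np.zeros_like(m);m2[v0:v1,u0:u1]=m[v0:v1,u0:u1]
    q=C[(m2>0)&(d>0)]; print(n,"blue",len(q),q.mean(0),np.percentile(q,[5,50,95],axis=0))
    print(n,"table z",C[250,310] if n=="top" else C[330,260], d.min(),d.max())
E
```

```text
<stdin>:10: RuntimeWarning: Mean of empty slice.
  ret = um.true_divide(
Traceback (most recent call last):
IndexError: index -1 is out of bounds for axis 0 with size 0
```

```bash
sleep 0
```

```text
(no output)
```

View pics/top_crop0.png

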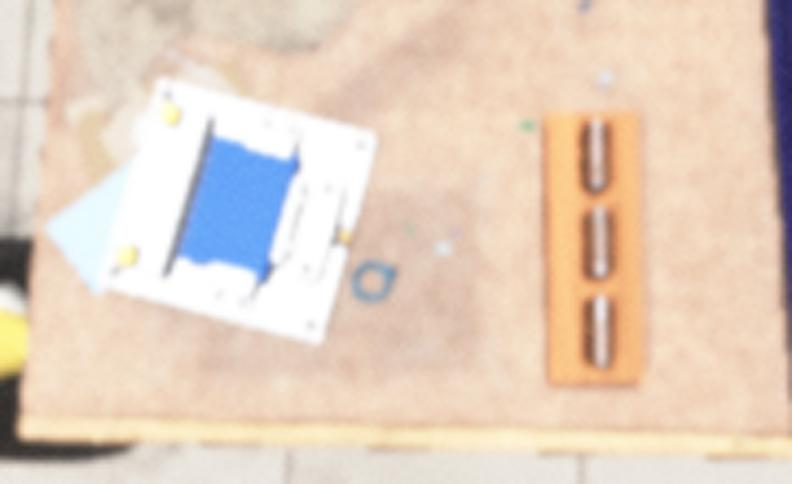

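```bash
python3 - <<'E'
from h import *
for n,b in(("top",(200,190,380,300)),("side",(260,220,430,370))):
    z=np.load(n+"0.npz");p,d=z["p"],z["d"]
    u0,v0,u1,v1=b
    c=p[v0:v1,u0:u1,::-1]
    cv2.imwrite(f"pics/{n}_crop0.png",cv2.resize(c,None,fx=4,fy=4,interpolation=cv2.INTER_CUBIC))
    C=cloud(n,d); hsv=cv2.cvtColor(p,cv2.COLOR_RGB2HSV)
    uv=[(255,236),(310,250),(335,270),(336,225)] if n=="top" else [(326,310),(365,265),(300,260)]
    for u,v in uv: print(n,u,v,hsv[v,u],d[v,u],C[v,u])
E
```

```text
top 255 236 [107 149 248] 0.9402319 [0.51133137 0.21208282 0.03877188]
top 310 250 [ 12  56 232] 0.97557026 [0.48227457 0.07269801 0.00148938]
top 335 270 [  7  58 197] 0.8868489 [0.43376615 0.01307305 0.08442071]
top 336 225 [  9  48 212] 0.90366185 [0.54016858 0.01306328 0.08756747]
side 326 310 [108 166 229] 0.93514 [0.50103013 0.23105881 0.03775054]
side 365 265 [ 12 122 113] 1.0876235 [0.50301257 0.04308604 0.02070731]
side 300 260 [ 11  56 199] 1.1479083 [ 0.66046302  0.06518866 -0.00194617]
```

```bash
sleep 1
```

```text
(no output)
```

View pics/side_crop0.png

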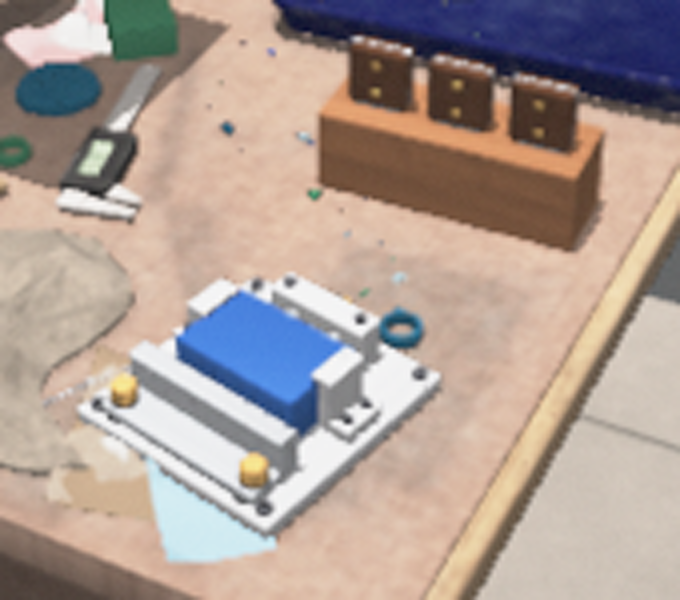

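```bash
python3 - <<'E'
from h import *
z=np.load("top0.npz");p,d=z["p"],z["d"];C=cloud("top",d)
# handles
reg=np.zeros(d.shape,bool);reg[205:285,315:355]=1
m=(reg&(C[...,2]>0.07)).astype(np.uint8)
n,l,s,c=cv2.connectedComponentsWithStats(m)
for i in range(1,n):
    q=C[l==i];print("handle",s[i],q.mean(0).round(4),q.min(0).round(4),q.max(0).round(4))
m=(reg&(C[...,2]>0.035)&(C[...,2]<.2)).astype(np.uint8)
q=C[m>0]; r=cv2.minAreaRect((q[:,:2]*1000).astype(np.float32));print("rack rect",r, np.median(C[reg&(C[...,2]>.045)&(C[...,2]<.055)],axis=0))
# blue
hsv=cv2.cvtColor(p,cv2.COLOR_RGB2HSV)
m=((hsv[...,0]>100)&(hsv[...,0]<115)&(hsv[...,1]>115)).astype(np.uint8);m[:,:215]=0;m[:,290:]=0;m[:205]=0;m[275:]=0
n,l,s,c=cv2.connectedComponentsWithStats(m);i=1+np.argmax(s[1:,4]);print("blue",s[i],C[l==i].mean(0),C[l==i].std(0))
P=plane("top",np.argwhere(l==i)[:,::-1],.038)
print(cv2.minAreaRect((P[:,:2]*1000).astype(np.float32)))
# zmap of fixture
np.set_printoptions(linewidth=250)
print((C[203:272,218:290,2]*1000).round().astype(int)[::2,::2])
# noise
q=C[245:255,295:315];print("table noise",q[...,2].mean(),q[...,2].std())
z=np.load("side0.npz");d=z["d"];C2=cloud("side",d);q=C2[255:265,295:305];print(q[...,2].mean(),q[...,2].std())
E
```

```text
handle [325 205   1   1   1] [0.4411 0.0844 0.9868] [0.4411 0.0844 0.9868] [0.4411 0.0844 0.9868]
handle [318 206   1   1   1] [0.4411 0.0844 0.9868] [0.4411 0.0844 0.9868] [0.4411 0.0844 0.9868]
handle [348 207   1   1   1] [0.4411 0.0844 0.9868] [0.4411 0.0844 0.9868] [0.4411 0.0844 0.9868]
handle [332 217   7  16 105] [0.5411 0.0162 0.0958] [0.4411 0.0079 0.0703] [0.5599 0.0844 0.9868]
handle [325 223   1   1   1] [0.4411 0.0844 0.9868] [0.4411 0.0844 0.9868] [0.4411 0.0844 0.9868]
handle [342 227   1   1   1] [0.4411 0.0844 0.9868] [0.4411 0.0844 0.9868] [0.4411 0.0844 0.9868]
handle [332 237   7  15  92] [0.4942 0.0143 0.0977] [0.4411 0.007  0.0716] [0.5116 0.0844 0.9868]
handle [342 248   1   1   1] [0.4411 0.0844 0.9868] [0.4411 0.0844 0.9868] [0.4411 0.0844 0.9868]
handle [332 257   8  16 109] [0.4466 0.0119 0.0962] [0.4291 0.0038 0.0818] [0.4643 0.0844 0.9868]
handle [351 265   1   1   1] [0.4411 0.0844 0.9868] [0.4411 0.0844 0.9868] [0.4411 0.0844 0.9868]
handle [324 269   1   1   1] [0.4411 0.0844 0.9868] [0.4411 0.0844 0.9868] [0.4411 0.0844 0.9868]
handle [320 270   1   
[... 169 characters left out ...]
868]
handle [328 284   1   1   1] [0.4411 0.0844 0.9868] [0.4411 0.0844 0.9868] [0.4411 0.0844 0.9868]
rack rect ((494.2921142578125, 12.867193222045898), (150.84165954589844, 52.03837585449219), 2.3341376781463623) [0.49207399 0.01816534 0.05075001]
blue [241 222  26  31 493] [0.5089441  0.21446737 0.04810249] [0.01978246 0.01925812 0.09503534]
((509.7868347167969, 215.07208251953125), (49.06023406982422, 67.44694519042969), 77.83794403076172)
[[ 2  4  3 ... -4  2  0]
 [ 2  2  1 ...  0  1  2]
 [-3  0  6 ...  0 -1  0]
 ...
 [ 1 -1  0 ...  1 -2  1]
 [ 1  1  3 ... -1  0  1]
 [ 0 -1  4 ... -1  1 -1]]
table noise 0.00027048608470158555 0.001717149430504883
0.0052216701430523515 0.066714206550339
```

```bash
python3 - <<'E'
from h import *
z=np.load("top0.npz");p,d=z["p"],z["d"];C=cloud("top",d);C[d==0]=np.nan
reg=np.zeros(d.shape,bool);reg[205:285,315:355]=1
m=(reg&(C[...,2]>0.07)).astype(np.uint8)
n,l,s,c=cv2.connectedComponentsWithStats(m)
for i in range(1,n):
    q=C[l==i];print("handle",s[i],np.median(q,0).round(4),q.mean(0).round(4),(plane("top",c[i],.087)).round(4))
hsv=cv2.cvtColor(p,cv2.COLOR_RGB2HSV)
m=((hsv[...,1]<30)&(hsv[...,2]>225));m|=(hsv[...,0]>100)&(hsv[...,0]<115)&(hsv[...,1]>115)
m=m.astype(np.uint8);m[:,:222]=0;m[:,290:]=0;m[:203]=0;m[272:]=0
m=cv2.morphologyEx(m,cv2.MORPH_CLOSE,np.ones((5,5)));m=cv2.morphologyEx(m,cv2.MORPH_OPEN,np.ones((3,3)))
n,l,s,c=cv2.connectedComponentsWithStats(m);i=1+np.argmax(s[1:,4])
cn=cv2.findContours((l==i).astype(np.uint8),0,2)[0][0][:,0]
r=cv2.minAreaRect((plane("top",cn,.010)[:,:2]*1000).astype(np.float32));print("plate",r)
# ortho in fixture frame at z=.036, scale 5px/mm
th=np.radians(77.84);f=np.array([np.cos(th),np.sin(th)]);g=np.array([-f[1],f[0]])
ctr=np.array([.50979,.21507])+.003*f
S=5;xs=np.arange(-75,75,1/S);ys=np.arange(-70,70,1/S)
for n in("top","side"):
    p=np.load(n+"0.npz")["p"]
    X,Y=np.meshgrid(xs/1000,ys/1000)
    P=np.c_[(ctr+X.ravel()[:,None]*f+Y.ravel()[:,None]*g),np.full(X.size,.0365)]
    uv=proj(n,P).reshape(*X.shape,2).astype(np.float32)
    im=cv2.remap(p,uv[...,0],uv[...,1],cv2.INTER_CUBIC)
    for k in range(-70,75,10): cv2.line(im,(int((k+75)*S),0),(int((k+75)*S),8 if k else 25),(255,0,0),1)
    cv2.imwrite(f"pics/ortho_{n}.png",im[...,::-1][:600]); 
    if n=="top":
        g_=cv2.cvtColor(im,cv2.COLOR_RGB2GRAY).astype(float)
        sel=np.abs(ys)<22
        prof=g_[sel].mean(0);b=im[sel].mean(0)
        for k in range(0,len(xs),3):
            if 10<xs[k]<60: print(round(xs[k],1),b[k].round().astype(int))
E
```

```text
handle [332 217   7  16 104] [0.5424 0.0156 0.0881] [0.542  0.0155 0.0873] [[0.542  0.0155 0.087 ]]
handle [332 237   7  15  91] [0.4947 0.0143 0.088 ] [0.4948 0.0135 0.088 ] [[0.4948 0.0134 0.087 ]]
handle [333 257   7  16 108] [0.4466 0.0113 0.0881] [0.4466 0.0112 0.088 ] [[0.4466 0.0112 0.087 ]]
plate ((519.3804931640625, 232.64651489257812), (169.85826110839844, 142.86923217773438), 77.85750579833984)
10.2 [102 166 248]
10.8 [102 166 248]
11.4 [103 166 248]
12.0 [103 166 248]
12.6 [103 166 249]
13.2 [103 166 249]
13.8 [103 167 249]
14.4 [103 167 249]
15.0 [103 167 249]
15.6 [103 167 248]
16.2 [104 167 248]
16.8 [105 166 248]
17.4 [106 166 248]
18.0 [108 167 247]
18.6 [110 167 247]
19.2 [113 167 246]
19.8 [116 166 244]
20.4 [119 165 240]
21.0 [122 163 235]
21.6 [125 160 227]
22.2 [127 156 217]
22.8 [129 152 205]
23.4 [131 148 193]
24.0 [133 146 181]
24.6 [136 145 172]
25.2 [142 148 167]
25.8 [151 155 167]
26.4 [162 165 173]
27.0 [176 178 184]
27.6 [192 194 198]
28.2 [208 209 213]
28.8 [223 224 227]
29.4 [234 235 238]
30.0 [243 244 246]
30.6 [249 249 251]
31.2 [252 252 253]
31.8 [2
[... 185 characters left out ...]
.8 [255 255 255]
38.4 [255 255 255]
39.0 [255 255 255]
39.6 [255 255 255]
40.2 [255 255 255]
40.8 [255 255 255]
41.4 [255 255 255]
42.0 [255 255 255]
42.6 [255 255 255]
43.2 [255 255 255]
43.8 [255 255 255]
44.4 [255 255 255]
45.0 [255 255 255]
45.6 [255 255 255]
46.2 [255 255 255]
46.8 [255 255 255]
47.4 [255 255 255]
48.0 [255 255 255]
48.6 [255 255 255]
49.2 [255 255 255]
49.8 [255 255 255]
50.4 [255 255 255]
51.0 [255 255 255]
51.6 [255 255 255]
52.2 [255 255 255]
52.8 [255 255 255]
53.4 [255 255 255]
54.0 [255 255 255]
54.6 [255 255 255]
55.2 [255 255 255]
55.8 [255 255 255]
56.4 [255 255 255]
57.0 [255 255 255]
57.6 [255 255 255]
58.2 [255 255 255]
58.8 [254 254 255]
59.4 [254 254 254]
```

```bash
sleep 1
```

```text
(no output)
```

View pics/ortho_top.png

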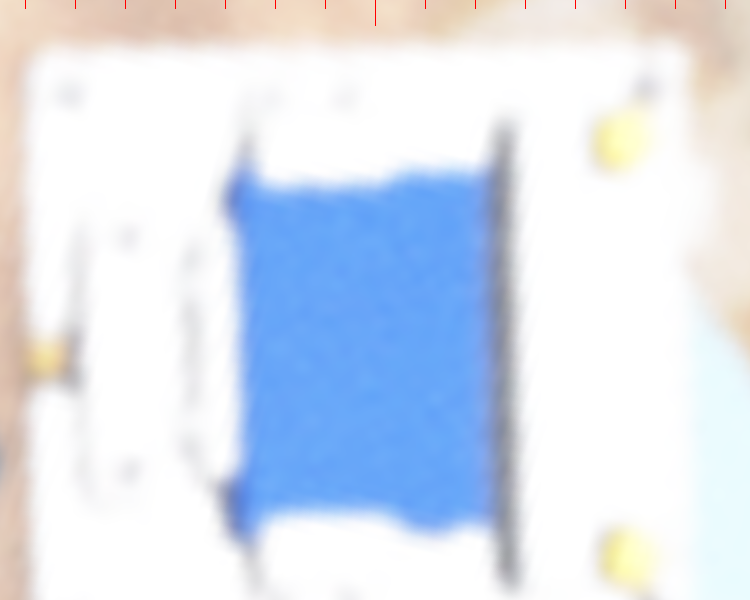

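View pics/ortho_side.png

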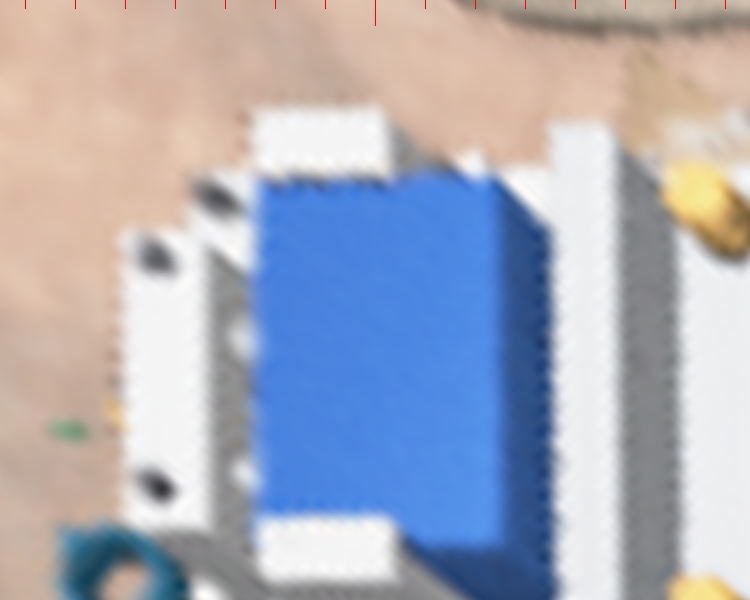

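```bash
python3 - <<'E'
from h import *
th=np.radians(77.84);f=np.array([np.cos(th),np.sin(th)]);g=np.array([-f[1],f[0]])
ctr=np.array([.50979,.21507])+.003*f
S=5;xs=np.arange(-40,45,.5)
for n in("side","top"):
    p=np.load(n+"0.npz")["p"]; K,o,M=cam(n)
    oc=(o[:2]-ctr)@np.c_[f,g]; print(n,"cam in fixture",oc,o[2], "slope dx/dz", oc[0]/o[2])
    for zz in(.038,):
      for y0 in(-15,0,15):
        ys=np.arange(y0-6,y0+6,.5);X,Y=np.meshgrid(xs/1000,ys/1000)
        P=np.c_[(ctr+X.ravel()[:,None]*f+Y.ravel()[:,None]*g),np.full(X.size,zz)]
        uv=proj(n,P).reshape(*X.shape,2).astype(np.float32)
        im=cv2.remap(p,uv[...,0],uv[...,1],cv2.INTER_LINEAR).mean(0)
        print(y0,[(float(x),int(a[0]),int(a[2])) for x,a in zip(xs,im) if (20<x<38)or(-30<x<-22)][::2])
E
```

```text
side cam in fixture [0.54918907 0.48538746] 0.6689074241021052 slope dx/dz 0.8210240299296536
-15 [(-29.5, 170, 171), (-28.5, 174, 175), (-27.5, 180, 181), (-26.5, 183, 188), (-25.5, 181, 196), (-24.5, 174, 205), (-23.5, 157, 213), (-22.5, 132, 218), (21.0, 77, 228), (22.0, 77, 228), (23.0, 77, 226), (24.0, 74, 220), (25.0, 69, 208), (26.0, 63, 189), (27.0, 57, 168), (28.0, 53, 152), (29.0, 50, 142), (30.0, 49, 137), (31.0, 47, 134), (32.0, 46, 132), (33.0, 45, 129), (34.0, 51, 130), (35.0, 72, 139), (36.0, 115, 162), (37.0, 166, 193)]
0 [(-29.5, 150, 151), (-28.5, 150, 152), (-27.5, 158, 160), (-26.5, 166, 171), (-25.5, 169, 182), (-24.5, 164, 192), (-23.5, 150, 203), (-22.5, 130, 212), (21.0, 81, 230), (22.0, 80, 229), (23.0, 79, 228), (24.0, 77, 223), (25.0, 72, 211), (26.0, 65, 192), (27.0, 59, 171), (28.0, 54, 155), (29.0, 50, 144), (30.0, 49, 139), (31.0, 47, 135), (32.0, 46, 133), (33.0, 46, 130), (34.0, 48, 128), (35.0, 62, 133), (36.0, 102, 154), (37.0, 154, 186)]
15 [(-29.5, 148, 149), (-28.5, 144, 144), (-27.5, 142, 143), (-26.5, 140, 143), (-25.5, 138, 147), (-24.5, 132, 
[... 1116 characters left out ...]
82), (25.0, 146, 174), (26.0, 161, 176), (27.0, 183, 192), (28.0, 208, 214), (29.0, 229, 233), (30.0, 242, 245), (31.0, 249, 251), (32.0, 253, 253), (33.0, 254, 254), (34.0, 255, 255), (35.0, 255, 255), (36.0, 255, 255), (37.0, 255, 255)]
15 [(-29.5, 241, 251), (-28.5, 223, 248), (-27.5, 197, 245), (-26.5, 167, 244), (-25.5, 139, 244), (-24.5, 119, 245), (-23.5, 110, 246), (-22.5, 107, 247), (21.0, 124, 231), (22.0, 129, 218), (23.0, 132, 200), (24.0, 136, 183), (25.0, 144, 173), (26.0, 158, 175), (27.0, 178, 188), (28.0, 202, 208), (29.0, 224, 228), (30.0, 240, 243), (31.0, 247, 249), (32.0, 251, 253), (33.0, 253, 254), (34.0, 254, 254), (35.0, 255, 255), (36.0, 255, 255), (37.0, 255, 255)]
```

```bash
python3 - <<'E'
from h import *
z=np.load("top0.npz");p,d=z["p"],z["d"];C=cloud("top",d);C[d==0]=np.nan
for u in(402,420,450,480,520):
    col=C[205:275,u]; k=col[:,2]>.12
    print(u,np.nanmin(col[k],0).round(3),np.nanmax(col[k],0).round(3),np.nanmedian(col[k],0).round(3))
print(proj("top",[[.27,-.618,.194],[0,0,0],[.36,-.2,.2]]),proj("side",[[.27,-.618,.194]]))
o=bot.get_obs();q=o["tool_rot"];print(R.from_quat([q[1],q[2],q[3],q[0]]).as_matrix().round(3))
E
```

```text
402 [ 0.477 -0.114  0.214] [ 0.534 -0.097  0.28 ] [ 0.503 -0.098  0.276]
420 [ 0.475 -0.145  0.234] [ 0.533 -0.129  0.29 ] [ 0.503 -0.13   0.288]
450 [ 0.472 -0.214  0.214] [ 0.531 -0.185  0.291] [ 0.5   -0.187  0.288]
480 [ 0.469 -0.269  0.23 ] [ 0.527 -0.242  0.29 ] [ 0.497 -0.243  0.288]
520 [ 0.464 -0.362  0.21 ] [ 0.524 -0.317  0.29 ] [ 0.492 -0.32   0.288]
[[645.24540022 360.95891614]
 [333.99705188 456.31630148]
 [442.80835038 310.3981524 ]] [[533.43598076 116.62194262]]
[[-0.001  0.4   -0.916]
 [ 0.001 -0.916 -0.4  ]
 [-1.    -0.002  0.   ]]
```

```bash
cat > go.py <<'E'
import sys,json
from h import *
# usage: go.py x,y,z,heading(toolY deg),nrows ...
o=bot.get_obs();q=o["tool_rot"];M=R.from_quat([q[1],q[2],q[3],q[0]]).as_matrix();p=np.array(o["eef_pos"])
hd=np.degrees(np.arctan2(M[1,1],M[0,1]));print("t",round(float(o["t"]),2),"p",p.round(4),"hd",round(hd,2),"axis",M[:,0].round(4))
for a in sys.argv[1:]:
    x,y,z,h,n=map(float,a.split(","));n=int(n);t=np.array([x,y,z]);d=t-p
    dh=(h-hd+180)%360-180
    rows=[]
    for i in range(n):
        hh=np.radians(hd+dh*i/n);ey=np.array([np.cos(hh),np.sin(hh),0]);ex=np.array([0,0,-1.]);ez=np.cross(ex,ey)
        s=d/n;rows.append([round(float(s@e)/.04,3) for e in(ex,ey,ez)]+[round(-dh/n/360,4),0,0])
    print(a);print(json.dumps(rows));p=t;hd=hd+dh
E
python3 go.py .36,-.28,.34,-80,9 .45,-.04,.34,-87.6,7 .4947,.0135,.2,-87.6,4
```

```text
t 0.1 p [ 0.2699 -0.618   0.1938] hd -66.41 axis [-8.0e-04  1.5e-03 -1.0e+00]
.36,-.28,.34,-80,9
[[-0.406, -0.76, -0.605, 0.0042, 0, 0], [-0.406, -0.776, -0.585, 0.0042, 0, 0], [-0.406, -0.791, -0.564, 0.0042, 0, 0], [-0.406, -0.806, -0.543, 0.0042, 0, 0], [-0.406, -0.82, -0.522, 0.0042, 0, 0], [-0.406, -0.833, -0.5, 0.0042, 0, 0], [-0.406, -0.846, -0.478, 0.0042, 0, 0], [-0.406, -0.858, -0.455, 0.0042, 0, 0], [-0.406, -0.87, -0.433, 0.0042, 0, 0]]
.45,-.04,.34,-87.6,7
[[0.0, -0.788, -0.465, 0.003, 0, 0], [0.0, -0.797, -0.45, 0.003, 0, 0], [0.0, -0.805, -0.435, 0.003, 0, 0], [0.0, -0.813, -0.42, 0.003, 0, 0], [0.0, -0.821, -0.404, 0.003, 0, 0], [0.0, -0.829, -0.389, 0.003, 0, 0], [0.0, -0.836, -0.373, 0.003, 0, 0]]
.4947,.0135,.2,-87.6,4
[[0.875, -0.322, -0.293, -0.0, 0, 0], [0.875, -0.322, -0.293, -0.0, 0, 0], [0.875, -0.322, -0.293, -0.0, 0, 0], [0.875, -0.322, -0.293, -0.0, 0, 0]]
```

step_arm(plan=[[-0.45, -0.77, -0.6, 0.004, 0, 0], [-0.45, -0.78, -0.58, 0.004, 0, 0], [-0.45, -0.79, -0.56, 0.004, 0, 0], [-0.45, -0.8, -0.54, 0.004, 0, 0], [-0.45, -0.82, -0.52, 0.004, 0, 0], [-0.45, -0.83, -0.5, 0.004, 0, 0], [-0.45, -0.85, -0.48, 0.004, 0, 0], [-0.45, -0.86, -0.45, 0.004, 0, 0]], fingers=-1)

```text
t: 1.1
eef_pos: [0.348, -0.3163, 0.339]
tool_rot: [-0.074, -0.703, -0.074, 0.703]
contact_force: [1.5, -0.3, 0.5]
gripper_width: 1.001
```

```bash
python3 go.py  .45,-.04,.34,-87.6,8 .4947,.0135,.2,-87.6,4
```

```text
t 1.1 p [ 0.348  -0.3163  0.339 ] hd -77.97 axis [-5.e-04  2.e-04 -1.e+00]
.45,-.04,.34,-87.6,8
[[-0.003, -0.778, -0.492, 0.0033, 0, 0], [-0.003, -0.788, -0.475, 0.0033, 0, 0], [-0.003, -0.798, -0.459, 0.0033, 0, 0], [-0.003, -0.807, -0.442, 0.0033, 0, 0], [-0.003, -0.816, -0.425, 0.0033, 0, 0], [-0.003, -0.825, -0.408, 0.0033, 0, 0], [-0.003, -0.834, -0.39, 0.0033, 0, 0], [-0.003, -0.842, -0.372, 0.0033, 0, 0]]
.4947,.0135,.2,-87.6,4
[[0.875, -0.322, -0.293, -0.0, 0, 0], [0.875, -0.322, -0.293, -0.0, 0, 0], [0.875, -0.322, -0.293, -0.0, 0, 0], [0.875, -0.322, -0.293, -0.0, 0, 0]]
```

step_arm(plan=[[0, -0.8, -0.49, 0.0033, 0, 0], [0, -0.81, -0.475, 0.0033, 0, 0], [0, -0.82, -0.46, 0.0033, 0, 0], [0, -0.83, -0.44, 0.0033, 0, 0], [0, -0.84, -0.425, 0.0033, 0, 0], [0, -0.85, -0.41, 0.0033, 0, 0], [0, -0.85, -0.39, 0.0033, 0, 0], [0, -0.86, -0.37, 0.0033, 0, 0]])

```text
t: 2.1
eef_pos: [0.4485, -0.0334, 0.3385]
tool_rot: [-0.016, -0.707, -0.016, 0.707]
contact_force: [0.6, -0.9, 0.0]
gripper_width: 1.004
```

```bash
python3 go.py .4947,.0135,.12,-87.6,6 .4947,.0135,.056,-87.6,2
```

```text
t 2.1 p [ 0.4485 -0.0334  0.3385] hd -87.48 axis [-4.e-04 -1.e-04 -1.e+00]
.4947,.0135,.12,-87.6,6
[[0.91, -0.187, -0.201, 0.0001, 0, 0], [0.91, -0.187, -0.201, 0.0001, 0, 0], [0.91, -0.187, -0.201, 0.0001, 0, 0], [0.91, -0.187, -0.201, 0.0001, 0, 0], [0.91, -0.187, -0.201, 0.0001, 0, 0], [0.91, -0.187, -0.201, 0.0001, 0, 0]]
.4947,.0135,.056,-87.6,2
[[0.8, 0.0, 0.0, -0.0, 0, 0], [0.8, 0.0, 0.0, -0.0, 0, 0]]
```

step_arm(plan=[[0.91, -0.24, -0.24, 0, 0, 0], [0.91, -0.24, -0.24, 0, 0, 0], [0.91, -0.23, -0.24, 0, 0, 0], [0.91, -0.23, -0.24, 0, 0, 0], [0.91, -0.23, -0.24, 0, 0, 0], [0.91, 0, 0, 0, 0, 0], [0.8, 0, 0, 0, 0, 0], [0.5, 0, 0, 0, 0, 0]], fingers=0)

```text
t: 3.1
eef_pos: [0.4931, 0.0142, 0.0664]
tool_rot: [-0.016, -0.706, -0.016, 0.708]
contact_force: [-0.0, 0.7, -0.7]
gripper_width: 0.498
```

```bash
python3 go.py .4947,.0135,.056,-87.6,2; python3 - <<'E'
from h import *
p,d=bot.read_camera("side");cv2.imwrite("pics/s1.png",cv2.resize(p[150:300,280:480,::-1],None,fx=4,fy=4))
E
```

```text
t 3.1 p [0.4931 0.0142 0.0664] hd -87.42 axis [-2.7e-03 -1.0e-04 -1.0e+00]
.4947,.0135,.056,-87.6,2
[[0.13, 0.01, -0.02, 0.0002, 0, 0], [0.13, 0.01, -0.02, 0.0002, 0, 0]]
```

View pics/s1.png

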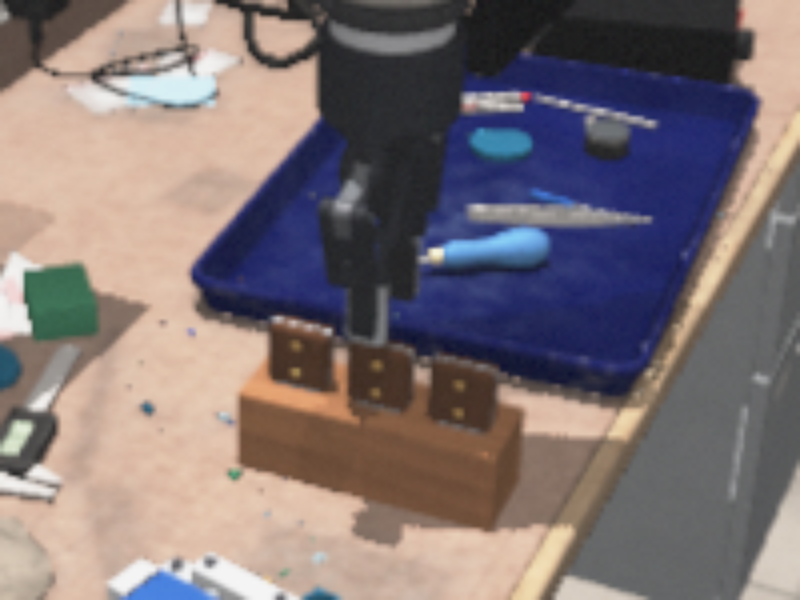

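```bash
python3 - <<'E'
from h import *
for P in([.4931,.0142,.0664],[.4931,.037,.0724],[.4931,-.009,.0724],[.4948,.0135,.088],[.4948,.021,.07]): print(P,((proj("side",[P])[0]-[280,150])*4).round())
p,d=bot.read_camera("side");C=cloud("side",d)
for u,v in((368,330),(368,300),(380,365),(370,290),(345,260),(400,280)):
    print(u,v,C[150+v//4,280+u//4],p[150+v//4,280+u//4])
p,d=bot.read_camera("top");cv2.imwrite("pics/t1.png",cv2.resize(p[190:300,280:400,::-1],None,fx=5,fy=5))
E
```

```text
[0.4931, 0.0142, 0.0664] [379. 371.]
[0.4931, 0.037, 0.0724] [363. 382.]
[0.4931, -0.009, 0.0724] [396. 341.]
[0.4948, 0.0135, 0.088] [378. 337.]
[0.4948, 0.021, 0.07] [372. 371.]
368 330 [0.48505545 0.05183971 0.1180907 ] [40 40 43]
368 300 [0.48543963 0.05213044 0.13547002] [39 41 43]
380 365 [0.48903353 0.02342161 0.07743316] [109  85  57]
370 290 [0.47976505 0.06632013 0.15202322] [36 37 40]
345 260 [0.4897704  0.07491704 0.1705667 ] [39 40 42]
400 280 [ 0.49072462 -0.00559578  0.11524028] [40 40 42]
```

View pics/t1.png

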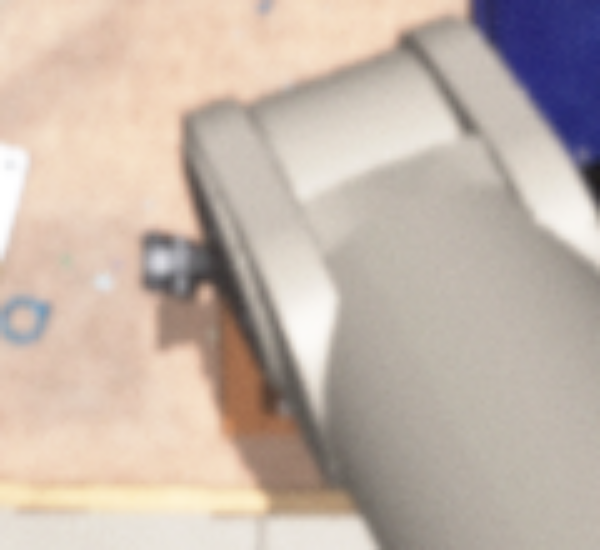

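```bash
python3 - <<'E'
from h import *
print(bot.get_obs()["t"],bot.get_obs()["eef_pos"],bot.get_obs()["gripper_width"])
p,d=bot.read_camera("side");cv2.imwrite("pics/s2.png",cv2.resize(p[150:300,280:480,::-1],None,fx=4,fy=4))
E
```

```text
3.25 [0.49331345 0.01433665 0.06747217] 0.49781221043847607
```

View pics/s2.png

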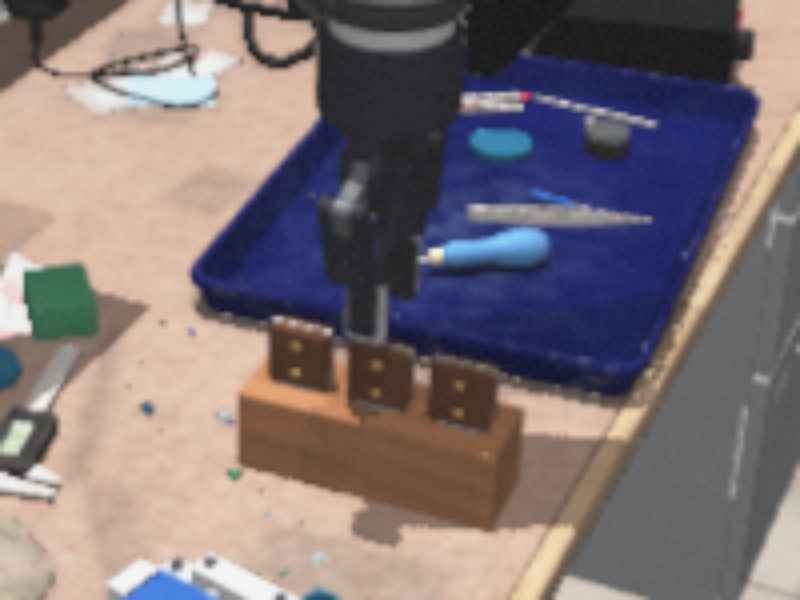

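```bash
python3 - <<'E'
from h import *
p,d=bot.read_camera("side");C=cloud("side",d);C[d==0]=np.nan
np.set_printoptions(linewidth=220,suppress=True)
for v in range(72,100,2):
    print(v,[(int(a[1]*1000),int(a[2]*1000)) if a[2]==a[2] else 0 for a in C[150+v,280+86:280+106:2]])
cv2.imwrite("pics/s3.png",cv2.resize(p[210:260,350:400,::-1],None,fx=12,fy=12,interpolation=cv2.INTER_NEAREST))
E
```

```text
72 [(45, 134), (52, 140), (50, 140), (49, 141), (44, 139), (39, 137), (-7, 107), (-6, 109), (-5, 111), (-174, 3)]
74 [(45, 129), (51, 134), (47, 133), (51, 137), (39, 131), (39, 132), (-160, 2), (-165, 0), (-163, 3), (-166, 2)]
76 [(44, 123), (50, 129), (49, 130), (53, 133), (43, 128), (40, 127), (-152, 1), (-152, 2), (-155, 2), (-155, 3)]
78 [(42, 117), (50, 124), (48, 124), (50, 127), (41, 122), (38, 121), (-145, 0), (-143, 2), (-149, 0), (-148, 2)]
80 [(45, 114), (51, 119), (48, 119), (50, 121), (41, 117), (38, 116), (-95, 27), (-95, 29), (-101, 26), (-100, 28)]
82 [(43, 108), (50, 114), 0, (49, 116), (41, 112), (37, 110), (-93, 22), (-96, 22), (-91, 27), (-94, 26)]
84 [(-103, 1), (17, 86), (42, 105), (43, 107), (43, 108), (9, 86), (-99, 13), (-100, 14), (-100, 15), (-101, 16)]
86 [(-99, -1), (24, 86), (19, 84), (21, 87), (17, 85), (18, 87), (14, 86), (12, 86), (13, 88), (-104, 8)]
88 [(-88, 0), (24, 81), (24, 82), (20, 81), (21, 83), (21, 84), (21, 85), (21, 87), (17, 85), (-103, 3)]
90 [(-79, 0), (23, 74), (20, 74), (24, 78), (20, 77), (20, 78), (22, 81), (22, 82), (19, 81), (-104, -2)]
92 [(-4, 48), (21, 68), (21, 69), (21, 71), (21, 72), (24, 76), (17, 72), (23, 78), (16, 74), (-91, 0)]
94 [(3, 48), (21, 63), (21, 64), (21, 66), (24, 69), (20, 68), (19, 68), (20, 71), (16, 69), (-83, 0)]
96 [(11, 48), (21, 57), (23, 60), (24, 62), (24, 64), (25, 66), (23, 66), (22, 67), (18, 66), (-6, 49)]
98 [(23, 52), (23, 54), (20, 53), (24, 57), (20, 56), (23, 60), (23, 61), (24, 63), (23, 64), (0, 48)]
```

View pics/s3.png

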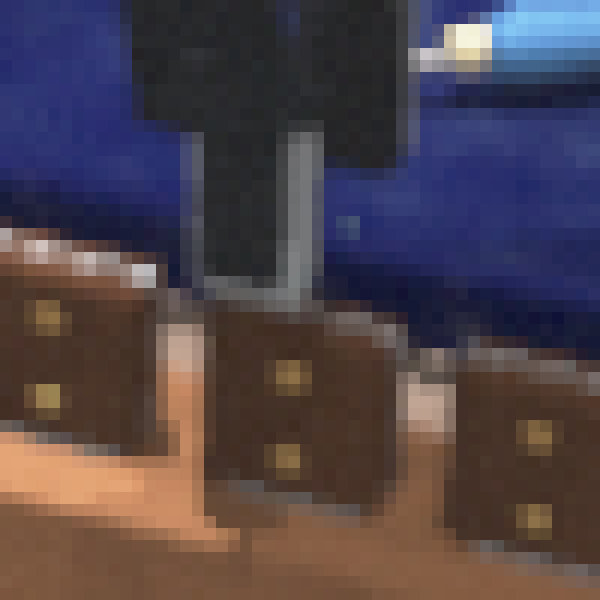

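step_arm(plan=[[0.15, 0.02, -0.02, 0, 0, 0], [0.14, 0, -0.02, 0, 0, 0]])

```text
t: 3.6
eef_pos: [0.4965, 0.0135, 0.057]
tool_rot: [0.016, 0.707, 0.016, -0.706]
contact_force: [0.5, 0.1, 0.7]
gripper_width: 0.499
```

```bash
python3 - <<'E'
from h import *
o=bot.get_obs();print(o["t"],o["eef_pos"],o["q"])
p,d=bot.read_camera("side");C=cloud("side",d);C[d==0]=np.nan
np.set_printoptions(linewidth=220,suppress=True)
for v in range(72,100,2):
    print(v,[(int(a[0]*1000),int(a[1]*1000),int(a[2]*1000)) if a[2]==a[2] else 0 for a in C[150+v,280+86:280+106:2]])
cv2.imwrite("pics/s4.png",cv2.resize(p[190:260,340:410,::-1],None,fx=8,fy=8,interpolation=cv2.INTER_NEAREST))
E
```

```text
3.6 [0.49648518 0.01345338 0.05695478] [ 0.2188543   0.41256374 -0.44893319  2.07097772  0.27023695  0.71203455
 -1.92955272]
72 [(491, 68, 150), (488, 66, 150), (483, 69, 152), (481, 62, 149), (481, 50, 142), (480, 43, 139), (496, -8, 106), (490, -6, 109), (485, -5, 111), (546, -177, 1)]
74 [(493, 65, 143), (488, 66, 144), (482, 68, 147), (481, 62, 144), (482, 47, 136), (499, -4, 102), (496, -8, 101), (491, -9, 102), (485, -6, 105), (543, -169, 0)]
76 [(498, 52, 129), (494, 51, 129), (491, 49, 129), (486, 49, 130), (484, 42, 127), (499, -4, 97), (496, -8, 96), (490, -6, 98), (485, -6, 100), (539, -159, 1)]
78 [(499, 50, 123), (496, 48, 122), (491, 47, 123), (487, 46, 124), (485, 41, 122), (553, -139, 2), (549, -144, 0), (543, -143, 3), (540, -148, 1), (535, -149, 2)]
80 [(500, 47, 116), (495, 48, 118), (490, 49, 120), (486, 49, 121), (484, 41, 117), (534, -92, 28), (531, -98, 25), (525, -95, 28), (522, -101, 26), (516, -100, 28)]
82 [(499, 49, 112), (495, 48, 113), (489, 51, 116), (486, 48, 115), (484, 41, 112), (539, -105, 13), (529, -94, 22), (524, -95, 23), (519, -94, 25), (513, 
[... 561 characters left out ...]
23, 79), (486, 23, 80), (482, 23, 81), (478, 20, 81), (473, 22, 84), (516, -103, -2)]
92 [(522, -4, 48), (506, 20, 67), (500, 23, 71), (495, 25, 73), (491, 23, 74), (487, 22, 74), (481, 23, 77), (478, 20, 76), (473, 19, 77), (512, -94, -1)]
94 [(519, 3, 48), (505, 22, 63), (501, 21, 64), (496, 21, 66), (491, 22, 67), (486, 22, 69), (482, 20, 69), (477, 21, 71), (473, 20, 72), (508, -83, 0)]
96 [(514, 12, 49), (506, 20, 56), (501, 20, 58), (495, 23, 62), (491, 22, 63), (486, 22, 64), (482, 21, 64), (477, 20, 65), (474, 17, 65), (479, -8, 47)]
98 [(511, 19, 49), (505, 21, 52), (500, 22, 54), (496, 21, 55), (491, 21, 56), (487, 21, 58), (481, 22, 60), (477, 21, 61), (474, 16, 59), (474, 3, 50)]
```

View pics/s4.png

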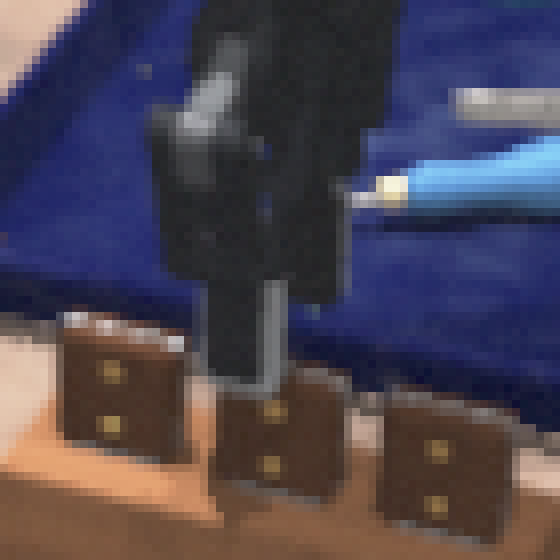

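step_arm(plan=[[0, 0, 0, 0, 0, 0], [0, 0, 0, 0, 0, 0], [0, 0, 0, 0, 0, 0], [0, 0, 0, 0, 0, 0]], fingers=1, force=40)

```text
t: 4.15
eef_pos: [0.496, 0.0137, 0.0568]
tool_rot: [0.016, 0.707, 0.016, -0.707]
contact_force: [0.6, 0.4, 0.4]
gripper_width: -0.0
```

```bash
python3 - <<'E'
from h import *
o=bot.get_obs();print(o["t"],o["eef_pos"],o["gripper_width"])
p,d=bot.read_camera("side");C=cloud("side",d);C[d==0]=np.nan
for v in range(72,100,2):
    print(v,[(int(a[0]*1000),int(a[1]*1000),int(a[2]*1000)) if a[2]==a[2] else 0 for a in C[150+v,280+86:280+106:2]])
cv2.imwrite("pics/s5.png",cv2.resize(p[190:260,340:410,::-1],None,fx=8,fy=8,interpolation=cv2.INTER_NEAREST))
E
```

```text
4.15 [0.49601621 0.01367405 0.05677734] -0.0003531134510238377
72 [(588, -154, 3), (585, -160, 0), (500, 28, 125), (495, 28, 127), (484, 44, 139), (487, 25, 128), (483, 24, 128), (484, 8, 119), (550, -173, 2), (547, -178, 0)]
74 [(584, -146, 2), (579, -146, 3), (499, 29, 121), (496, 26, 120), (490, 28, 123), (487, 24, 122), (484, 20, 120), (484, 9, 114), (548, -168, 0), (543, -170, 0)]
76 [(563, -97, 28), (576, -141, 1), (500, 26, 114), (494, 30, 118), (490, 29, 119), (487, 24, 117), (484, 20, 115), (483, 10, 110), (543, -156, 1), (539, -160, 0)]
78 [(562, -94, 25), (557, -95, 25), (499, 28, 110), (493, 31, 114), (489, 30, 114), (487, 24, 111), (483, 22, 111), (483, 10, 105), (539, -145, 2), (534, -146, 3)]
80 [(561, -93, 19), (557, -97, 18), (499, 28, 105), (496, 24, 104), (490, 26, 107), (488, 22, 105), (484, 19, 105), (485, 6, 97), (521, -99, 27), (516, -101, 28)]
82 [(564, -101, 8), (559, -102, 9), 0, (496, 25, 99), (490, 26, 102), (487, 24, 101), (484, 19, 100), (525, -97, 21), (520, -99, 22), (513, -94, 26)]
84 [(565, -102, 2), (509, 16, 86), (505, 13, 85), (499, 15, 87), (492,
[... 473 characters left out ...]
1, 23, 79), (487, 22, 79), (482, 23, 81), (478, 20, 81), (475, 17, 80), (514, -99, 0)]
92 [(521, -2, 49), (505, 23, 69), (500, 23, 71), (496, 22, 72), (491, 23, 74), (486, 23, 75), (482, 22, 75), (477, 22, 77), (475, 16, 75), (511, -92, 0)]
94 [(519, 2, 48), (505, 22, 63), (501, 21, 64), (496, 22, 67), (490, 24, 69), (486, 22, 69), (482, 22, 70), (478, 19, 70), (474, 17, 70), (508, -84, 0)]
96 [(515, 10, 48), (506, 21, 57), (500, 23, 60), (495, 23, 62), (491, 22, 63), (487, 19, 62), (481, 22, 65), (478, 19, 64), (473, 20, 67), (478, -6, 48)]
98 [(512, 17, 48), (505, 21, 52), (500, 22, 54), (495, 24, 57), (491, 22, 57), (486, 22, 59), (482, 20, 58), (478, 19, 59), (473, 19, 61), (476, 0, 48)]
```

View pics/s5.png

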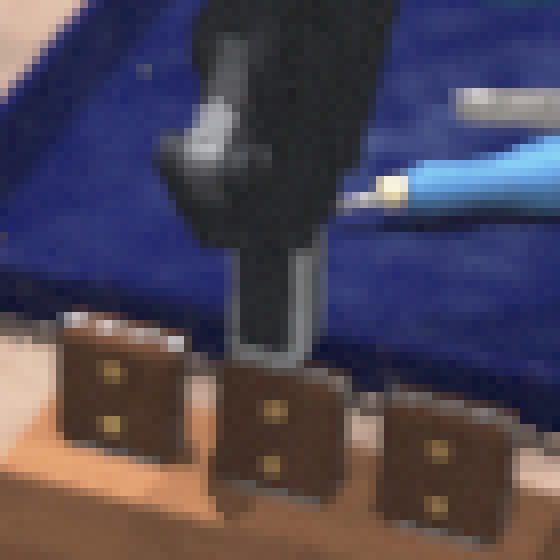

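step_arm(plan=[[0, 0, 0, 0, 0, 0], [0, 0, 0, 0, 0, 0], [0, 0, 0, 0, 0, 0], [0.4, 0, 0, 0, 0, 0], [0.4, 0, 0.03, 0, 0, 0]], fingers=0)

```text
t: 4.82
eef_pos: [0.4945, 0.0135, 0.0235]
tool_rot: [-0.016, -0.707, -0.016, 0.707]
contact_force: [-0.2, 0.0, -0.8]
gripper_width: 0.502
```

```bash
python3 - <<'E'
from h import *
o=bot.get_obs();print(o["t"],o["eef_pos"],o["gripper_width"],o["contact_force"])
p,d=bot.read_camera("side")
cv2.imwrite("pics/s6.png",cv2.resize(p[190:260,340:410,::-1],None,fx=8,fy=8,interpolation=cv2.INTER_NEAREST))
E
```

```text
4.825 [0.4945426  0.01348043 0.02345848] 0.5018636992724079 [-0.22445055  0.01121624 -0.76763768]
```

View pics/s6.png

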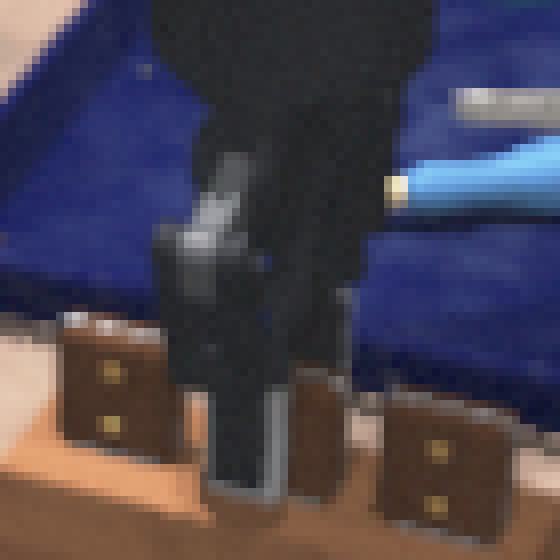

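step_arm(plan=[[0, 0, 0, 0, 0, 0], [0, 0, 0, 0, 0, 0], [0, 0, 0, 0, 0, 0]], fingers=1, force=60)

```text
t: 5.25
eef_pos: [0.4951, 0.0136, 0.025]
tool_rot: [0.016, 0.707, 0.016, -0.707]
contact_force: [0.1, -0.4, -0.6]
gripper_width: 0.164
```

step_arm(plan=[[-0.3, 0, 0, 0, 0, 0], [-0.7, 0, 0, 0, 0, 0], [-0.7, 0, 0, 0, 0, 0], [-0.4, 0, 0, 0, 0, 0]])

```text
t: 5.75
eef_pos: [0.4957, 0.0137, 0.1109]
tool_rot: [0.016, 0.708, 0.016, -0.706]
contact_force: [0.0, -0.2, -0.3]
gripper_width: 0.168
```

```bash
python3 - <<'E'
from h import *
o=bot.get_obs();print(o["t"],o["eef_pos"],o["gripper_width"],o["contact_force"])
p,d=bot.read_camera("side");np.savez("side_l1.npz",p=p,d=d)
cv2.imwrite("pics/s7.png",cv2.resize(p[170:250,340:410,::-1],None,fx=7,fy=7,interpolation=cv2.INTER_NEAREST))
C=cloud("side",d);C[d==0]=np.nan
for v in range(215,240,2):
    print(v,[(int(a[0]*1000),round(a[1]*1000,1),int(a[2]*1000)) if a[2]==a[2] else 0 for a in C[v,364:386:2]])
E
```

```text
5.75 [0.49570206 0.0136745  0.11087399] 0.1678357144287417 [ 0.00905272 -0.21255027 -0.30105312]
215 [(608, np.float64(-185.5), 3), (604, np.float64(-191.0), 1), (507, np.float64(22.5), 138), (502, np.float64(24.1), 140), (498, np.float64(22.2), 140), (493, np.float64(23.9), 142), (487, np.float64(27.2), 146), (485, np.float64(21.4), 143), (480, np.float64(22.6), 145), (476, np.float64(20.1), 145), (474, np.float64(13.8), 142)]
217 [(604, np.float64(-177.0), 2), (602, np.float64(-186.6), -2), (595, np.float64(-183.9), 0), (505, np.float64(16.7), 130), (500, np.float64(17.6), 132), (493, np.float64(22.4), 136), (489, np.float64(22.5), 138), (484, np.float64(22.0), 139), (480, np.float64(21.8), 140), (477, np.float64(18.1), 139), (555, np.float64(-199.8), 2)]
219 [(601, np.float64(-170.6), 0), (596, np.float64(-172.4), 0), (590, np.float64(-172.3), 2), (504, np.float64(19.6), 127), (498, np.float64(20.7), 129), (495, np.float64(18.5), 129), (491, np.float64(16.9), 129), (486, np.float64(17.7), 131), (481, np.float64(19.3), 133), (558, np.float64(-191.1), 0), (553, np.float64(-194.0), 0
[... 2635 characters left out ...]
, np.float64(-103.7), 10), (517, np.float64(-103.8), 11)]
237 [(566, np.float64(-94.2), -2), (560, np.float64(-93.2), 0), (557, np.float64(-98.3), -2), (551, np.float64(-96.4), 0), (547, np.float64(-100.2), 0), (544, np.float64(-104.7), -2), (539, np.float64(-106.1), -1), (535, np.float64(-110.2), -2), (528, np.float64(-105.3), 1), (523, np.float64(-107.6), 1), (517, np.float64(-106.1), 4)]
239 [(562, np.float64(-84.2), -1), (556, np.float64(-83.0), 0), (553, np.float64(-87.8), -1), (549, np.float64(-91.9), -2), 0, (538, np.float64(-92.5), 0), (535, np.float64(-96.7), -1), (530, np.float64(-99.6), -1), (526, np.float64(-102.4), -1), (521, np.float64(-102.8), 0), (516, np.float64(-104.0), 0)]
```

View pics/s7.png

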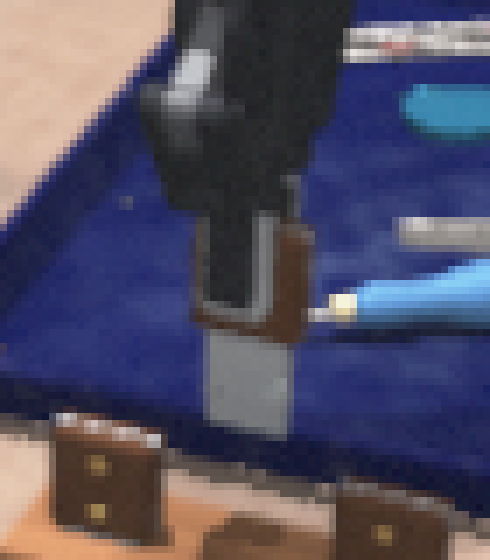

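```bash
cat > thick.py <<'E'
import sys
from h import *
def thick(N=4,tip=None):
    o=bot.get_obs();q=o["tool_rot"];M=R.from_quat([q[1],q[2],q[3],q[0]]).as_matrix();p0=np.array(o["eef_pos"])
    tip=np.array([p0[0],p0[1],p0[2]-(tip or .0107)])
    n=M[:,1]*(1 if M[1,1]>0 else -1); w=M[:,2]
    H=[];B=[];Tp=[]
    for i in range(N):
        p,d=bot.read_camera("side");C=cloud("side",d)
        # limit to box
        L=(C-tip); a=L@n; b=L@w; z=L[...,2]
        box=(d>0)&(np.abs(b)<.024)&(np.abs(a)<.02)
        hsv=cv2.cvtColor(p,cv2.COLOR_RGB2HSV)
        brown=(hsv[...,1]>70)&((hsv[...,0]<20)|(hsv[...,0]>170)); gray=(hsv[...,1]<60)&(hsv[...,2]>80)
        er=lambda m:cv2.erode(m.astype(np.uint8),np.ones((3,3)))>0
        h=er(box&brown&(z>.03)&(z<.075)); g=er(box&gray&(z>-.01)&(z<.04))
        H.append(np.c_[a,b,z][0:0] if 0 else np.c_[a[h],b[h],z[h]]);B.append(np.c_[a[g],b[g],z[g]])
    H=np.concatenate(H);B=np.concatenate(B)
    print("handle",len(H),np.median(H,0).round(4),H[:,0].std().round(4))
    for lo,hi in((.0,.005),(.005,.01),(.01,.015),(.015,.02),(.02,.025),(.025,.03),(.03,.036)):
        k=(B[:,2]>lo)&(B[:,2]<hi)
        if k.sum()>3: print(lo,k.sum(),(B[k,0].mean()*1000).round(2),"recess",((np.median(H[:,0])-B[k,0].mean())*1000).round(2))
thick(int(sys.argv[1]))
E
python3 thick.py 5
```

```text
handle 123 [0.0086 0.0172 0.0521] 0.0016
0.0 60 2.7 recess 5.85
0.005 84 4.32 recess 4.23
0.01 82 4.91 recess 3.64
0.015 84 4.86 recess 3.69
0.02 106 5.14 recess 3.42
0.025 67 5.4 recess 3.15
0.03 8 6.71 recess 1.84
```

```bash
python3 - <<'E'
import numpy as np
th=np.radians(77.84);f=np.array([np.cos(th),np.sin(th)])
print(np.array([.50979,.21507])+.029*f)
E
python3 go.py .5159,.2434,.09,-102.16,8
```

```text
[0.51589863 0.24341933]
t 6.05 p [0.4939 0.0134 0.1078] hd -87.43 axis [-1.8e-03 -2.0e-04 -1.0e+00]
.5159,.2434,.09,-102.16,8
[[0.056, -0.715, -0.101, 0.0051, 0, 0], [0.056, -0.718, -0.078, 0.0051, 0, 0], [0.056, -0.72, -0.055, 0.0051, 0, 0], [0.056, -0.721, -0.031, 0.0051, 0, 0], [0.056, -0.722, -0.008, 0.0051, 0, 0], [0.056, -0.722, 0.015, 0.0051, 0, 0], [0.056, -0.721, 0.038, 0.0051, 0, 0], [0.056, -0.719, 0.061, 0.0051, 0, 0]]
```

step_arm(plan=[[0.06, -0.5, -0.08, 0.005, 0, 0], [0.06, -0.8, -0.08, 0.005, 0, 0], [0.06, -0.8, -0.055, 0.005, 0, 0], [0.06, -0.8, -0.03, 0.005, 0, 0], [0.06, -0.8, -0.008, 0.005, 0, 0], [0.06, -0.8, 0.015, 0.005, 0, 0], [0.06, -0.7, 0.04, 0.005, 0, 0], [0.06, -0.56, 0.06, 0.006, 0, 0]])

```text
t: 7.05
eef_pos: [0.5144, 0.2449, 0.0881]
tool_rot: [0.075, -0.702, 0.075, 0.704]
contact_force: [-0.7, -0.2, -0.5]
gripper_width: 0.164
```

```bash
python3 go.py .5159,.2434,.07,-102.16,3;  python3 - <<'E'
from h import *
p,d=bot.read_camera("side");np.savez("side_g1.npz",p=p,d=d)
cv2.imwrite("pics/s8.png",cv2.resize(p[245:365,275:375,::-1],None,fx=5,fy=5,interpolation=cv2.INTER_CUBIC))
p,d=bot.read_camera("top");
cv2.imwrite("pics/t8.png",cv2.resize(p[195:280,210:310,::-1],None,fx=6,fy=6,interpolation=cv2.INTER_CUBIC))
E
```

```text
t 7.05 p [0.5144 0.2449 0.0881] hd -102.2 axis [-2.e-03 -6.e-04 -1.e+00]
.5159,.2434,.07,-102.16,3
[[0.151, 0.009, -0.015, -0.0, 0, 0], [0.151, 0.009, -0.015, -0.0, 0, 0], [0.151, 0.009, -0.015, -0.0, 0, 0]]
```

View pics/s8.png

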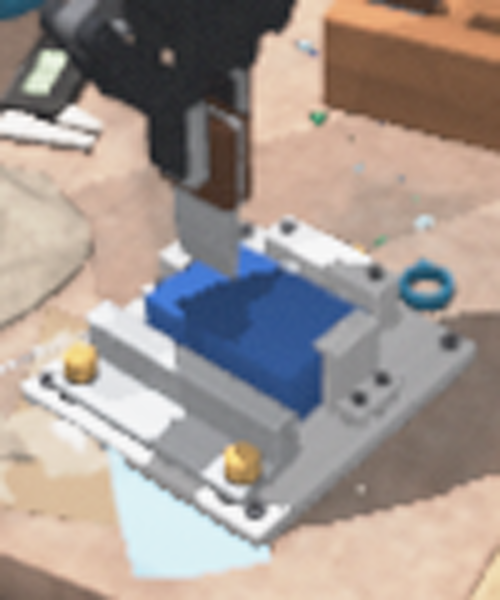

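View pics/t8.png

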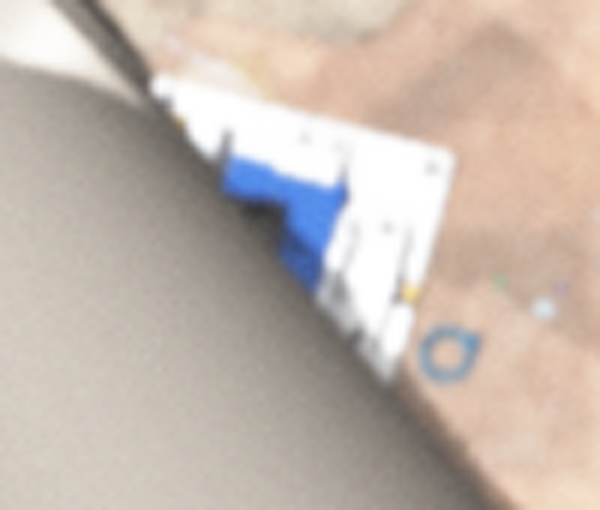

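```bash
python3 - <<'E'
from h import *
th=np.radians(77.84);f=np.array([np.cos(th),np.sin(th)]);g=np.array([-f[1],f[0]]);ctr=np.array([.50979,.21507])+.003*f
z=np.load("side_g1.npz");p,d=z["p"],z["d"]
cv2.imwrite("pics/s9.png",cv2.resize(p[275:305,305:330,::-1],None,fx=20,fy=20,interpolation=cv2.INTER_NEAREST))
print("tcp",(np.array([.5144,.2449])-ctr)@np.c_[f,g])
tt=np.array([[.5144,.2449]]);
for s in(-.013,0,.013):
    P=np.r_[tt[0]+s*g,.0774];print(proj("side",[P]))
C=cloud("side",d)
L=(C[...,:2]-ctr)@np.c_[f,g]
for v in range(282,302,2): print(v,[(round(L[v,u,0]*1e3,1),round(L[v,u,1]*1e3),round(C[v,u,2]*1e3)) for u in range(310,326,2)])
E
```

```text
tcp [0.02713177 0.0017769 ]
[[310.6504782  293.24468642]]
[[315.81119304 296.05809648]]
[[321.0565711  298.91766145]]
282 [(np.float64(30.8), -8, 108), (np.float64(35.9), 2, 116), (np.float64(35.1), 6, 118), (np.float64(36.4), 12, 121), (np.float64(37.0), 18, 124), (np.float64(36.7), 22, 126), (np.float64(31.1), 22, 123), (np.float64(25.6), 22, 120)]
284 [(np.float64(32.6), -7, 105), (np.float64(30.7), -3, 106), (np.float64(31.3), 2, 109), (np.float64(35.6), 11, 116), (np.float64(35.3), 16, 118), (np.float64(35.0), 20, 120), (np.float64(30.1), 21, 117), (np.float64(25.4), 22, 115)]
286 [(np.float64(32.1), -7, 100), (np.float64(31.6), -3, 102), (np.float64(31.7), 2, 104), (np.float64(32.6), 8, 108), (np.float64(33.0), 14, 111), (np.float64(36.3), 21, 117), (np.float64(25.8), 17, 108), (np.float64(-80.3), -72, -3)]
288 [(np.float64(32.0), -8, 95), (np.float64(32.1), -2, 98), (np.float64(32.9), 3, 101), (np.float64(33.7), 9, 104), (np.float64(30.7), 11, 104), (np.float64(32.1), 17, 108), (np.float64(28.1), 19, 106), (np.float64(-72.6), -66, 0)]
290 [(np.float64(31.8), -8, 90), (np.float
[... 645 characters left out ...]
 37)]
296 [(np.float64(0.8), -38, 39), (np.float64(-1.0), -35, 40), (np.float64(30.8), 1, 79), (np.float64(30.4), 5, 81), (np.float64(28.9), 9, 82), (np.float64(34.0), 19, 91), (np.float64(27.5), 18, 86), (np.float64(-17.9), -18, 38)]
298 [(np.float64(2.0), -37, 36), (np.float64(1.1), -33, 37), (np.float64(-0.1), -29, 39), (np.float64(-5.3), -28, 36), (np.float64(31.1), 11, 80), (np.float64(29.8), 15, 81), (np.float64(27.9), 18, 82), (np.float64(-14.2), -15, 37)]
300 [(np.float64(7.2), -33, 36), (np.float64(4.6), -30, 36), (np.float64(2.9), -26, 37), (np.float64(1.4), -22, 38), (np.float64(-2.3), -20, 37), (np.float64(-4.3), -16, 37), (np.float64(-6.6), -13, 38), (np.float64(-9.5), -11, 37)]
```

View pics/s9.png

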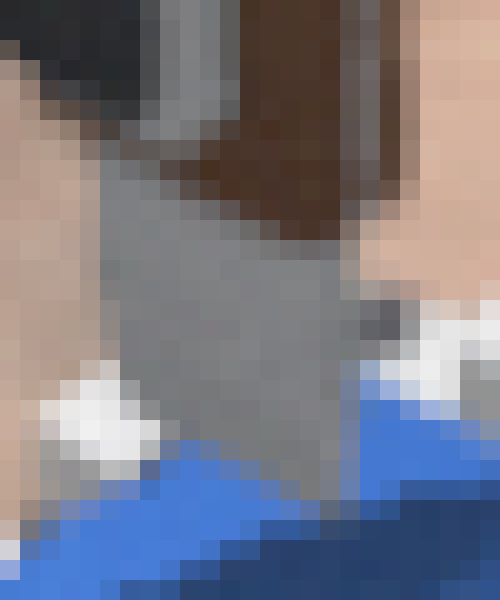

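step_arm(plan=[[0.3, 0.048, 0, 0, 0, 0], [0.4, 0, 0, 0, 0, 0], [0.15, 0, 0, 0, 0, 0], [0, 0, 0, 0, 0, 0]])

```text
t: 7.65
eef_pos: [0.5144, 0.2411, 0.0546]
tool_rot: [0.075, -0.703, 0.076, 0.704]
contact_force: [-0.1, 0.7, -0.3]
gripper_width: 0.167
```

```bash
cat > st.py <<'E'
from h import *
import sys
o=bot.get_obs();q=o["tool_rot"];M=R.from_quat([q[1],q[2],q[3],q[0]]).as_matrix();p=np.array(o["eef_pos"])
th=np.radians(77.84);f=np.array([np.cos(th),np.sin(th)]);g=np.array([-f[1],f[0]]);ctr=np.array([.50979,.21507])+.003*f
F=np.array(o["contact_force"]);
print("t",round(float(o["t"]),2),"fix xy mm",(((p[:2]-ctr)@np.c_[f,g])*1e3).round(2),"tip z",((p[2]-.0107)*1e3).round(2),"F f,g,z",(F[:2]@f).round(2),(F[:2]@g).round(2),F[2].round(2),"hd",np.degrees(np.arctan2(M[1,1],M[0,1])).round(2),"ax",M[:,0].round(4),"w",o["gripper_width"],"Tq",np.round(o["torque"],2))
if len(sys.argv)>1:
    a,b,c,d=map(int,sys.argv[2].split(","))
    P,D=bot.read_camera("side");cv2.imwrite("pics/"+sys.argv[1],cv2.resize(P[b:d,a:c,::-1],None,fx=7,fy=7,interpolation=cv2.INTER_CUBIC))
E
python3 st.py s10.png 275,265,365,345
```

```text
t 7.65 fix xy mm [23.43  0.96] tip z 43.94 F f,g,z 0.66 0.27 -0.32 hd -102.22 ax [-1.4e-03 -8.0e-04 -1.0e+00] w 0.16713344630259072 Tq [-0.    0.01  0.01]
```

View pics/s10.png

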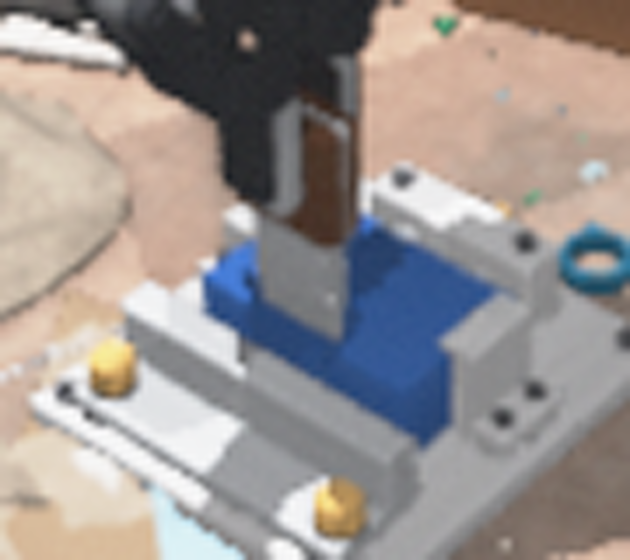

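```bash
python3 - <<'E'
from h import *
th=np.radians(77.84);f=np.array([np.cos(th),np.sin(th)]);g=np.array([-f[1],f[0]]);ctr=np.array([.50979,.21507])+.003*f
for i in range(5):
    o=bot.get_obs();p=np.array(o["eef_pos"]);print(((p[:2]-ctr)@np.c_[f,g]*1e3).round(2),(p[2]*1e3).round(2))
    P,D=bot.read_camera("side")
cv2.imwrite("pics/s11.png",cv2.resize(P[285:325,300:350,::-1],None,fx=15,fy=15,interpolation=cv2.INTER_NEAREST))
for x in(22.3,25.2,28.1):
  for s in(-.012,.013): print(x,s,(proj("side",[np.r_[ctr+(x+4)*.001*f*1+s*g,.040]])[0]-[300,285])*15)
E
```

```text
[23.95  0.67] 55.27
[24.29  0.47] 55.65
[24.48  0.37] 55.91
[24.51  0.38] 55.98
[24.56  0.41] 55.98
22.3 -0.012 [169.85218906 345.7268837 ]
22.3 0.013 [316.83923275 429.2000574 ]
25.2 -0.012 [154.78847494 357.51246359]
25.2 0.013 [301.84639783 441.34042938]
28.1 -0.012 [139.66331029 369.34612128]
28.1 0.013 [286.79145375 453.53109394]
```

View pics/s11.png

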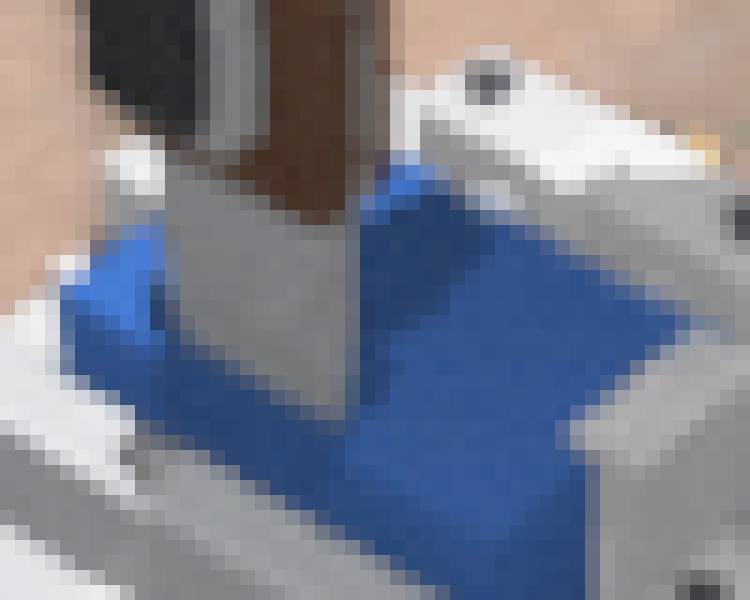

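step_arm(plan=[[0.1, 0, 0, 0, 0, 0], [0.1, 0, 0, 0, 0, 0], [0.1, 0, 0, 0, 0, 0], [0, 0, 0, 0, 0, 0]])

```text
t: 8.45
eef_pos: [0.5148, 0.2423, 0.0432]
tool_rot: [0.075, -0.703, 0.075, 0.703]
contact_force: [1.1, 0.6, -1.3]
gripper_width: 0.166
```

```bash
python3 st.py s12.png 275,265,365,345
```

```text
t 8.45 fix xy mm [24.7   0.82] tip z 32.52 F f,g,z 0.76 -0.93 -1.25 hd -102.18 ax [-1.e-04  5.e-04 -1.e+00] w 0.1658197836261103 Tq [ 0.36 -0.01 -0.03]
```

View pics/s12.png

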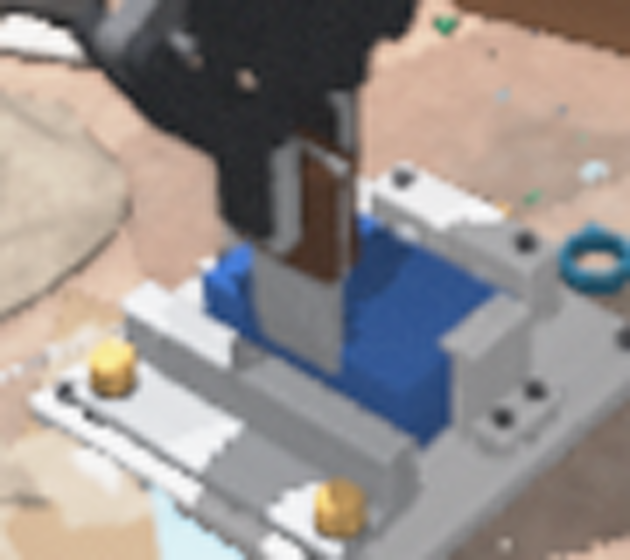

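step_arm(plan=[[0.06, 0, 0, 0, 0, 0], [0.06, 0, 0, 0, 0, 0], [0, 0, 0, 0, 0, 0]])

```text
t: 8.88
eef_pos: [0.5153, 0.2428, 0.0389]
tool_rot: [-0.075, 0.703, -0.074, -0.703]
contact_force: [0.9, 3.8, -0.0]
gripper_width: 0.16
```

```bash
python3 st.py
```

```text
t 8.88 fix xy mm [25.28  0.47] tip z 28.21 F f,g,z 3.89 -0.11 -0.0 hd -102.17 ax [ 0.001   0.0014 -1.    ] w 0.15984462337679328 Tq [ 0.88 -0.33 -0.02]
```

step_arm(plan=[[0.06, 0, 0, 0, 0, 0], [0.06, 0, 0, 0, 0, 0], [0, 0, 0, 0, 0, 0]])

```text
t: 9.25
eef_pos: [0.5155, 0.2431, 0.0342]
tool_rot: [-0.076, 0.704, -0.074, -0.703]
contact_force: [0.9, 4.8, 2.3]
gripper_width: 0.164
```

```bash
python3 st.py
```

```text
t 9.25 fix xy mm [25.61  0.32] tip z 23.53 F f,g,z 4.84 0.14 2.29 hd -102.16 ax [ 0.0015  0.0018 -1.    ] w 0.1640775977228183 Tq [ 1.25 -0.42 -0.04]
```

step_arm(plan=[[0.07, -0.02, 0, 0, 0, 0], [0.07, 0, 0, 0, 0, 0], [0, 0, 0, 0, 0, 0]])

```text
t: 9.62
eef_pos: [0.5151, 0.2431, 0.028]
tool_rot: [-0.075, 0.703, -0.075, -0.703]
contact_force: [1.9, 4.1, -0.2]
gripper_width: 0.164
```

```bash
python3 st.py
```

```text
t 9.62 fix xy mm [25.54  0.76] tip z 17.29 F f,g,z 4.45 -0.96 -0.16 hd -102.18 ax [ 1.e-04  6.e-04 -1.e+00] w 0.16375926610658198 Tq [ 1.15 -0.46 -0.01]
```

step_arm(plan=[[0.07, -0.02, 0, 0, 0, 0], [0.07, 0, 0, 0, 0, 0], [0, 0, 0, 0, 0, 0]])

```text
t: 10.0
eef_pos: [0.515, 0.2431, 0.0222]
tool_rot: [0.075, -0.703, 0.075, 0.703]
contact_force: [2.2, 3.4, -1.0]
gripper_width: 0.164
```

```bash
python3 st.py
```

```text
t 10.0 fix xy mm [25.51  0.84] tip z 11.49 F f,g,z 3.82 -1.43 -0.95 hd -102.2 ax [-6.e-04 -5.e-04 -1.e+00] w 0.1637047485486426 Tq [ 0.88 -0.44 -0.14]
```

step_arm(plan=[[0, -0.03, 0, 0, 0, 0], [0, 0, 0, 0, 0, 0], [0, 0, 0, 0, 0, 0]])

```text
t: 10.38
eef_pos: [0.515, 0.2433, 0.0222]
tool_rot: [0.075, -0.703, 0.076, 0.703]
contact_force: [1.2, -0.6, -1.1]
gripper_width: 0.167
```

```bash
python3 st.py
```

```text
t 10.38 fix xy mm [25.66  0.86] tip z 11.5 F f,g,z -0.38 -1.26 -1.06 hd -102.23 ax [-0.0013 -0.0019 -1.    ] w 0.16652643361239813 Tq [-0.24 -0.23 -0.07]
```

step_arm(plan=[[0.04, 0, 0, 0, 0, 0], [0.03, 0, 0, 0, 0, 0], [0, 0, 0, 0, 0, 0]])

```text
t: 10.75
eef_pos: [0.5152, 0.2434, 0.0204]
tool_rot: [0.075, -0.703, 0.076, 0.703]
contact_force: [-2.9, -4.2, 9.3]
gripper_width: 0.166
```

```bash
python3 st.py
```

```text
t 10.75 fix xy mm [25.83  0.65] tip z 9.71 F f,g,z -4.7 1.92 9.31 hd -102.23 ax [-6.0e-04 -2.1e-03 -1.0e+00] w 0.16641393987078312 Tq [-1.13  0.64 -0.13]
```

step_arm(plan=[[0.03, 0.02, 0, 0, 0, 0], [0, 0, 0, 0, 0, 0], [0, 0, 0, 0, 0, 0]])

```text
t: 11.12
eef_pos: [0.5153, 0.2434, 0.0203]
tool_rot: [-0.075, 0.703, -0.076, -0.703]
contact_force: [-4.8, -4.3, 17.8]
gripper_width: 0.159
```

```bash
python3 st.py s13.png 275,265,365,345
```

```text
t 11.12 fix xy mm [25.82  0.54] tip z 9.6 F f,g,z -5.18 3.82 17.78 hd -102.22 ax [ 4.0e-04 -1.4e-03 -1.0e+00] w 0.1592035953742763 Tq [-1.16  1.19 -0.13]
```

View pics/s13.png

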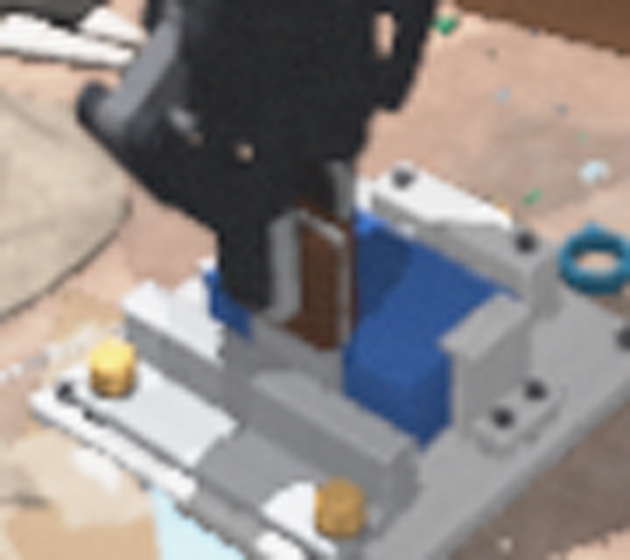

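step_arm(plan=[[-0.06, 0.02, 0, 0, 0, 0], [-0.03, 0.01, 0, 0, 0, 0], [0, 0, 0, 0, 0, 0], [0, 0, 0, 0, 0, 0]])

```text
t: 11.68
eef_pos: [0.515, 0.2432, 0.0222]
tool_rot: [0.075, -0.703, 0.075, 0.703]
contact_force: [-0.5, 3.0, -1.8]
gripper_width: 0.163
```

```bash
python3 st.py
```

```text
t 11.68 fix xy mm [25.6   0.86] tip z 11.47 F f,g,z 2.8 1.13 -1.85 hd -102.17 ax [-0.e+00  6.e-04 -1.e+00] w 0.16304603504347281 Tq [ 0.51 -0.14 -0.07]
```

step_arm(plan=[[0.04, -0.02, 0, 0, 0, 0], [0.03, 0, 0, 0, 0, 0], [0, 0, 0, 0, 0, 0]])

```text
t: 12.05
eef_pos: [0.5153, 0.2433, 0.0204]
tool_rot: [-0.075, 0.703, -0.075, -0.703]
contact_force: [-2.0, -1.6, 10.5]
gripper_width: 0.165
```

```bash
python3 st.py
```

```text
t 12.05 fix xy mm [25.74  0.59] tip z 9.68 F f,g,z -1.98 1.67 10.53 hd -102.21 ax [ 2.e-04 -8.e-04 -1.e+00] w 0.1646428787663446 Tq [-0.37  0.73 -0.08]
```

step_arm(plan=[[0, 0, 0, 0, 0, 0], [0, 0, 0, 0, 0, 0], [0, 0, 0, 0, 0, 0], [-0.5, 0, 0, 0, 0, 0], [-0.9, 0, 0, 0, 0, 0], [-0.9, 0, 0, 0, 0, 0], [-0.9, 0, 0, 0, 0, 0]], fingers=0)

```text
t: 12.92
eef_pos: [0.5152, 0.2437, 0.1501]
tool_rot: [-0.075, 0.703, -0.075, -0.703]
contact_force: [0.2, 0.3, -0.0]
gripper_width: 0.502
```

```bash
python3 st.py s14.png 275,265,365,345; python3 st.py s15.png 320,220,420,300
```

```text
t 12.93 fix xy mm [26.14  0.69] tip z 139.42 F f,g,z 0.33 -0.12 -0.02 hd -102.17 ax [ 1.1e-03  6.0e-04 -1.0e+00] w 0.5020143727763821 Tq [ 0.   -0.07 -0.03]
t 12.97 fix xy mm [28.34 -1.4 ] tip z 144.35 F f,g,z 1.61 -0.22 3.53 hd -102.18 ax [ 0.0076  0.0038 -1.    ] w 0.5016046025692008 Tq [ 0.09 -0.12 -0.07]
```

View pics/s14.png

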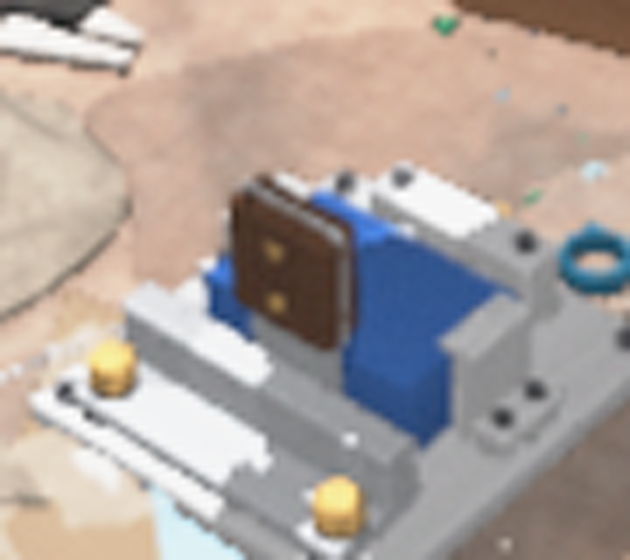

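View pics/s15.png

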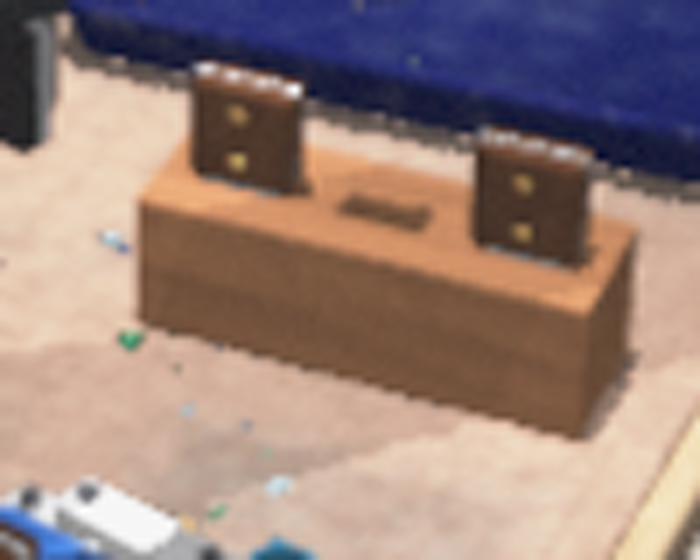

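```bash
python3 - <<'E'
from h import *
th=np.radians(77.84);f=np.array([np.cos(th),np.sin(th)]);g=np.array([-f[1],f[0]]);ctr=np.array([.50979,.21507])+.003*f
p1,d1=bot.read_camera("side")
cv2.imwrite("pics/s16.png",cv2.resize(p1[200:365,270:470,::-1],None,fx=4,fy=4,interpolation=cv2.INTER_CUBIC))
p0=np.load("side0.npz")["p"]
xs=np.arange(-40,45,.5)
for lab,p in(("before",p0),("after",p1)):
  for y0 in(20,-24):
    ys=np.arange(y0-3,y0+3,.5);X,Y=np.meshgrid(xs/1000,ys/1000)
    P=np.c_[(ctr+X.ravel()[:,None]*f+Y.ravel()[:,None]*g),np.full(X.size,.038)]
    uv=proj("side",P).reshape(*X.shape,2).astype(np.float32)
    im=cv2.remap(p,uv[...,0],uv[...,1],cv2.INTER_LINEAR).mean(0)
    print(lab,y0,[(float(x),int(a[0]),int(a[2])) for x,a in zip(xs,im) if (20<x<32)or(-30<x<-20)][::2])
C=cloud("side",d1);L=(C[...,:2]-ctr)@np.c_[f,g];hsv=cv2.cvtColor(p1,cv2.COLOR_RGB2HSV)
m=(d1>0)&(C[...,2]>.05)&(C[...,2]<.078)&(np.abs(L[...,1])<.016)&(L[...,0]>.028)&(L[...,0]<.045)
A=np.c_[C[m][:,2]-.065,L[m][:,1],np.ones(m.sum())];s=np.linalg.lstsq(A,L[m][:,0],rcond=None)[0];print(m.sum(),"face tilt dx/dz, dx/dy, x",s)
q=C[(d1>0)&(C[...,2]>.075)&(C[...,2]<.1)&(np.abs(L[...,0]-.026)<.02)&(np.abs(L[...,1])<.03)];print("handle top z",np.percentile(q[:,2],[90,97]))
E
```

```text
before 20 [(-29.5, 149, 150), (-28.5, 143, 144), (-27.5, 141, 142), (-26.5, 141, 143), (-25.5, 140, 150), (-24.5, 137, 166), (-23.5, 130, 187), (-22.5, 118, 204), (-21.5, 104, 215), (-20.5, 91, 220), (21.0, 83, 232), (22.0, 84, 232), (23.0, 84, 231), (24.0, 81, 228), (25.0, 76, 218), (26.0, 69, 200), (27.0, 62, 179), (28.0, 55, 160), (29.0, 52, 148), (30.0, 49, 142), (31.0, 48, 138)]
before -24 [(-29.5, 197, 199), (-28.5, 194, 196), (-27.5, 195, 197), (-26.5, 197, 202), (-25.5, 197, 210), (-24.5, 188, 219), (-23.5, 169, 223), (-22.5, 146, 224), (-21.5, 120, 224), (-20.5, 96, 223), (21.0, 77, 227), (22.0, 77, 227), (23.0, 76, 225), (24.0, 73, 217), (25.0, 68, 203), (26.0, 62, 183), (27.0, 56, 164), (28.0, 51, 149), (29.0, 51, 141), (30.0, 53, 140), (31.0, 60, 142)]
after 20 [(-29.5, 146, 146), (-28.5, 144, 144), (-27.5, 141, 142), (-26.5, 134, 140), (-25.5, 123, 140), (-24.5, 108, 141), (-23.5, 91, 141), (-22.5, 74, 142), (-21.5, 61, 142), (-20.5, 53, 142), (21.0, 53, 142), (22.0, 53, 138), (23.0, 51, 133), (24.0, 51, 129), (25.0, 56, 127), (26.0, 65, 126), (27.0, 74, 124), (28.0, 84, 122), (29.0, 95, 122), (30.0, 105, 122), (31.0, 112, 123)]
after -24 [(-29.5, 187, 189), (-28.5, 183, 186), (-27.5, 179, 186), (-26.5, 171, 189), (-25.5, 155, 194), (-24.5, 135, 199), (-23.5, 112, 204), (-22.5, 93, 205), (-21.5, 80, 202), (-20.5, 73, 189), (21.0, 68, 79), (22.0, 66, 96), (23.0, 64, 112), (24.0, 61, 123), (25.0, 57, 130), (26.0, 53, 132), (27.0, 50, 132), (28.0, 48, 132), (29.0, 52, 135), (30.0, 64, 141), (31.0, 82, 151)]
130 face tilt dx/dz, dx/dy, x [-0.0075921   0.01586385  0.03414882]
handle top z [0.08410718 0.08454527]
```

View pics/s16.png

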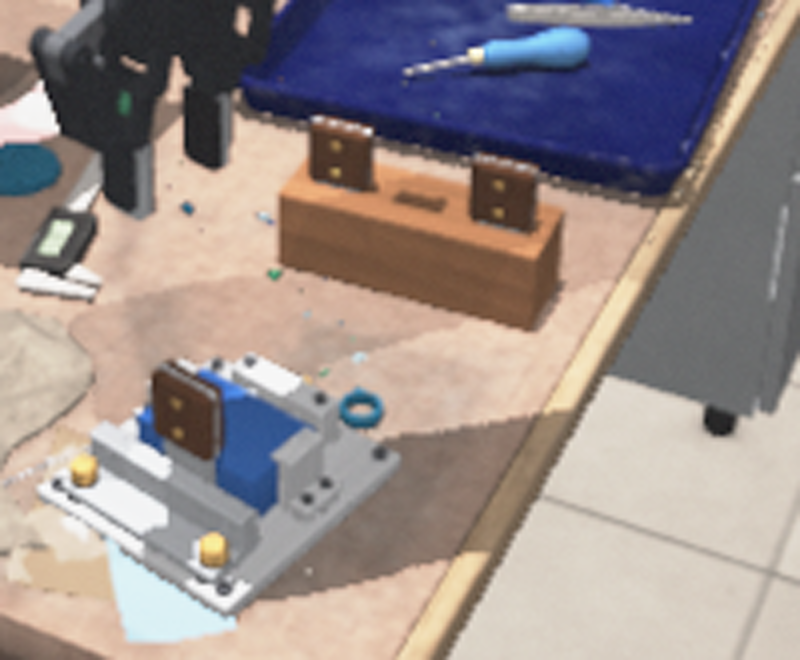

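```bash
python3 - <<'E'
from station import bot
print(bot.hand_in())
E
```

```text
the job is handed in; nothing more can be done
None
```

I used the 8 mm middle blade. It stands upright in the gap with its tip on the bed, holding the blue block against the spring pad. I handed the job in at about 13 s with the gripper open and clear. `hand_in` reports no verdict.

- **Blade choice:** I took only the blade from the middle rack slot. I identified it as the middle blade by eye, from depth readings of how far its face sits behind the handle face (about 3.5 mm). By feel, it went in with a side force of up to about 5 N from the block. The fence carried the blade on the other side. I did not try the other two blades in the gap.
- **Seating:** The last push met the bed at 10 to 18 N with no further travel. The largest side force I read was about 5 N, well under the 40 N limit.
- **Final pictures:**
  - The handle top is at about 84 mm, matching a tip height of 10 mm, and the tilt is under 0.01 rad.
  - The block's edge has moved roughly 1.5 to 2 mm towards the pad.
  - The other two blades still hang in the rack. I saw no change in the wax pieces but did not measure them.

Checks that failed or disagreed:
- **Tool height:** The reported tool position was about 34 mm lower than where the fingertips actually were, so my first grasp closed above the handle without touching it. I corrected for this from the camera.
- **Cameras:** The side and top views of the fixture differed by about 4 mm. I trusted the top view and the feel of the blade going in.
- **Drag test:** Lifting the blade about 2 mm gave only about 2 N of vertical drag, weaker than "firm drag" suggests. My evidence that the fit is tight is the side force and the block's shift. I could not measure the pressing force after release.

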